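# Hook the shelf bracket into the slotted upright and lock it down

### The job

Lift the orange shelf bracket out of its wooden rest, hook both of its claws into the two slots of the grey upright, and press it down until its tongue has snapped right through the spring clip and the claws sit fully down in the slots; then let go. The slotted rail is clamped a little off-centre on its foot, so feel for the slots and go in gently: the bracket must never bear on the upright with more than 40 N. Leave the kitchen things on the ledge where they are.

Things in the scene. Friction and masses are not known exactly. Their poses are not given: they have to be found in the camera images.
- bracket_grip (a point): Grip point of the orange shelf bracket (0.25 kg), amid its upright blade, which is 12 mm thick (y), 46 mm high, 95 mm long (x): 28 mm above the blade's lower edge, 18 below its upper; pinch it here from above across the 12 mm. x points to the claws, z up. Front end, with a tip turned up to 38 mm above this point, at x = -60 mm; shoulder (rear edge, 66 mm high, claws on it) at x = +60 mm.
- bracket_claw_top (a point): Nose of the upper claw, half-way up; at (+73, 0, +18) mm from bracket_grip. Two like steel claws stick out of the shoulder, one 40 mm above the other. Each is 6 mm thick (y) and 20 mm high: an 8 mm high neck with a hook hanging 12 mm below it, rounded nose, 6 mm gap between shoulder and hook. Neck undersides at z = -18 and +22 mm from bracket_grip.
- bracket_claw_low (a point): Nose of the lower claw, half-way up; at (+73, 0, -22) mm from bracket_grip.
- bracket_tongue (a point): Centre of the 8 mm round head of the steel tongue that hangs under the bracket's shoulder; at (+53.5, 0, -42) mm from bracket_grip; the head is 11 mm long (x), on a 3 mm thick neck.
- rest: Fixed wooden rest, base 100 x 70 x 12 mm. The bracket starts standing in its two forks with 1 mm side play (cheeks 6 mm up the blade, 34 mm wide outside; 49 mm clear between the forks, from 33 mm before to 16 mm behind the grip point); lift it straight up at least 20 mm. Origin on the table, 56 mm under the starting bracket's grip point; axes as the bracket's.
- upright_slots (a point): Point in the front face's plane of the grey upright, over the middle of its foot, 114 mm above the table, level with the middle between its two slots. x points to the back (the way claws enter), z up. Slots 10 mm wide, 28 mm high: z = -34 to -6 and +6 to +34 mm. The slots lie up to 8 mm to either side (y) of it, as the rail is clamped off-centre; claws have 2 mm play each side.
- upright: Slotted steel rail, 44 mm wide, 162 tall, plate 4 thick, clamped up to 8 mm off-centre (y) on a fixed 120 mm wide foot. Origin under upright_slots, 2 mm behind the face; same axes. Claws go in with bracket_grip level with upright_slots (4 mm play up or down), x axes parallel, until bracket_grip is 60 mm in front of the face (shoulder touches). Then 16 mm down: necks land on the slots' lower ends.
- upright_clip (a point): Height of the spring clip on the rail's face under the lower slot: two yellow 8 mm rollers, 13 mm long (x), 4 mm apart, sprung sideways. The tongue comes from above, meets them with its head 5 mm above this point, spreads them (5 to 14 N down) and snaps through; seated, the head's centre is 6 mm below this point. Point 52 mm below, 7 in front of upright_slots; the clip shifts in y with the rail.
- pot: Aluminium pot, 150 mm across, 100 mm high; bystander. Origin at the centre of its underside.
- bowl_a: Small steel bowl, 90 mm across, 40 mm high; bystander. Origin at the centre of its underside.
- bowl_b: Second small steel bowl, the same; bystander. Origin at the centre of its underside.
- blue_lid: Blue plastic lid with a knob, 124 mm across, 28 mm high; bystander. Origin at the centre of its underside.
- jar: Amber jar, 64 mm across, 100 mm high; bystander. Origin at the centre of its underside.
- ladle: Serving spoon lying on the ledge; bystander. Origin at the centre of its underside.
- bracket: The orange bracket itself: the same axes as bracket_grip, origin 28 mm below it, at the blade's lower edge.
There are look-alikes about, which are no part of the job. What is shaped like the bracket but purple or turquoise is not meant. Leave any green look-alike of the upright alone.

How it is judged (in metres and radians):
On the way, in this order (a step that is already met when the one before it is completed fails the run):
1. both claws are through their slots, the tongue still above the spring clip (x of bracket_claw_top in the frame of upright_slots between 0.006 and 0.02 m and x of bracket_claw_low in the frame of upright_slots above 0.006 m and y of bracket_claw_top in the frame of upright_slots between -0.012 and 0.012 m and z of bracket_tongue in the frame of upright_clip above 0.003 m), for 0.05 s.
2. the bracket is pressed down, tongue snapped through the clip (x of bracket_claw_top in the frame of upright_slots between 0.006 and 0.02 m and x of bracket_claw_low in the frame of upright_slots above 0.006 m and y of bracket_claw_top in the frame of upright_slots between -0.012 and 0.012 m and z of bracket_tongue in the frame of upright_clip between -0.01 and -0.0035 m and angle between the z axis of bracket_grip and the z axis of upright_slots, either way round below 0.1 rad and angle between the x axis of bracket_grip and the x axis of upright_slots, either way round below 0.15 rad), for 0.2 s.
At the end, for the whole second after the job is handed in: Both claw noses 6 to 20 mm behind the face, within 5 mm of the slots' centre line; tongue head 3.5 to 10 mm below the clip's middle (6 mm when fully seated); bracket upright within 0.1 rad, square to the upright within 0.15 rad, at rest, released (all of step 2 and linear speed of bracket below 0.02 m/s); the robot touches nothing.
It fails at once if the bracket bears on the upright or its clip with more than 40 N (contact force between bracket and upright above 40 N).
It fails at once if the robot pushes on the upright with more than 40 N (contact force between any of the fingers, the arm and upright above 40 N).
It fails at once if a kitchen thing (pot, bowls, lid, jar, spoon) is shifted by more than 30 mm (distance of any of pot, bowl_a, bowl_b, blue_lid, jar, ladle from where it was at the start of the episode above 0.03 m).
It also fails if it takes over 64 s, if anything falls off the work surface, if the arm or the gripper's body presses on something with over 40 N, if the wrist force passes 120 N, or if a joint passes its speed limit or range.

### The arm

A 7-joint arm with a two-finger parallel gripper is mounted at the origin on the work surface. World frame = base frame: x ahead of the robot, y to its left, z up, the work surface at z = 0. Lengths are in mm, angles in rad, forces in N, time in s.
With the tool pointing down it reaches from about 425 to 800 mm from the base axis. Payload 8.3 kg.
Tool frame: the origin (TCP) lies between the finger pads; the fingertips stand 25 mm ahead of it and the grasp point (between the pads) lies 6 mm ahead of it; z points along the fingers, y is the direction in which the jaws open and shut (so a half turn about z gives the same grasp; the last joint's range is limited). The gripper opens to 85 mm and grips with 20 to 120 N. Pads are 22 mm wide; open, the fingers measure 114 mm over their backs; the gripper's body (76 mm by 85 mm) begins 54 mm behind the grasp point. The pads swing forward as they close: fully open they stand 13 mm farther back than shut.
Start: joints at [1.27, 0.383, 0.016, 1.37, -0.006, 1.388, -0.046], TCP at [147.266, -607.386, 256.279] pointing down, gripper open.
Joint ranges: [-2.95, 2.95], [-0.25, 2.06], [-1.52, 1.56], [0.18, 2.33], [-1.44, 4.58], [0.02, 2.06], [-3.01, 3.01]. Speed limits (rad/s): [2.39, 2.39, 3.01, 3.01, 3.14, 3.14, 3.14].

### API

Orientations are given as a rotation vector (axis times angle).
In Python, from plant import sensors, viewer, bot gives the robot as it stands. The module is installed in compiled form; this text tells all that it offers.
- The arm moves only by the tool play_rows, never from a script. Its argument "motion" is a list of rows, each a list of 5 numbers: the finger opening in cm, from 0 to 8.54, then the shift along the tool's x, y, z in cm, then the turn about the tool's z in rad. A call has 1 to 8 rows; each row is the pose to reach, as a shift and turn from the pose commanded when the call began, along the tool's axes at that moment; what a row does not reach only later rows make up. A row lasts 1/12 s, in which the tool goes at most 41.7 mm and 7.16 degrees, less where a joint would pass 70% of its speed; a pose out of reach is approached as far as the arm can. A call with a gripper value outside its range is refused whole. The fingers move at their own pace and stop on an object; "newtons" is the grip in N (left out, the last holds). Time passes only in rows, so rows that repeat a pose let the fingers close. It gives the time, the measured TCP pose, the force and the opening at its end, in the units of the state.
- sensors.sense(): the state, without advancing time (a new reading comes with each control period).
- viewer.read_camera(name): name is "scene" or "side" or "wrist"; returns (picture, depth): 420x560x3 uint8, red, green, blue; 420x560 float32, mm along the optical axis (not along the pixel's ray), 0 where there is no reading.
- viewer.calibration(name): a dict with "intrinsics" (3x3 intrinsics, pixels), "R" (3x3) and "t" (3): a world point X has camera coordinates R X + t; the wrist camera has in their place "tool_from_camera" (4x4, takes a point from camera to tool coordinates, whose origin is the TCP and whose axes are the flange's). Camera axes: x right, y down, z forward; pixel columns grow to the right and rows downward; lengths in mm; the calibration is good to about 2 mm. A picture is of the moment at which its call begins: read the wrist's pose just before it. calibration takes no time and is no camera call.
- bot.job_done(): hands the job in, once; it reports no verdict.
The state is a dict: "t": time; "joint_positions": joint angles; "dq": joint speeds; "tau": joint torques, N m; "position": TCP position; "tool_rot": TCP orientation; "force": force on the tool from outside, world axes, zero at the start; "wrist_torque": the same for the moment, N m; "opening": opening from 0.0 (shut) to 1.0 (fully open).
Only numpy, scipy, OpenCV 4.12 (cv2) and the standard library are available. Lean on these libraries where they do the work, as an engineer would, in place of code of your own. Each camera call takes 0.05 s, during which the arm holds its last target.

## Working session

There is one attempt and no reset: what is moved stays moved. The work goes in short steps, Python scripts to look and compute and a tool call to move; the robot and the scene stay as the last step left them, time stands still between calls to the robot, and variables do not carry over. Pictures are saved under pics/ and viewed, and the job is handed in when it is done.

Besides the shell and the picture viewer there is one more tool, called after "Emit:" as a command line: name --pt "numbers of a row" for each row, then --argument value for the rest. play_rows: Moves the arm, as the interface text tells. Its arguments: {"type":"object","properties":{"motion":{"type":"array"},"newtons":{"type":"number"}},"required":["motion"]}

```bash
mkdir -p pics; ls; python3 - <<'E'
from plant import sensors, viewer, bot
import cv2, numpy as np, pickle
print(sensors.sense())
for n in ["scene","side","wrist"]:
    s=sensors.sense()
    p,d=viewer.read_camera(n); c=viewer.calibration(n)
    pickle.dump((p,d,c,s),open(f"{n}0.pkl","wb"))
    cv2.imwrite(f"pics/{n}0.png",p[:,:,::-1]); print(n,c)
E
```

```text
pics
{'t': 0.0, 'joint_positions': array([ 1.27009344,  0.38424298,  0.0164118 ,  1.37122088, -0.00629427,
        1.38816955, -0.04647225]), 'dq': array([ 6.91331572e-04, -5.87471419e-05,  4.73380670e-04,  3.88387478e-04,
       -4.73110760e-04,  6.97965125e-04, -1.68558143e-03]), 'tau': array([ 6.76969375e-04, -6.27603507e+01,  8.44758097e-01, -3.71826053e+01,
        1.65239914e-02,  1.44298776e-02, -4.70166037e-05]), 'position': array([ 147.1306074 , -606.95074677,  255.24588811]), 'tool_rot': array([-3.11744573e+00, -3.72515714e-01,  4.59549988e-04]), 'force': array([-0.33328663,  0.34485382,  0.67776646]), 'wrist_torque': array([ 0.03318933, -0.01653014, -0.04536858]), 'opening': 0.9999669384578295}
scene {'intrinsics': array([[387.52547422,   0.        , 277.68832386],
       [  0.        , 387.52547422, 199.95115373],
       [  0.        ,   0.        ,   1.        ]]), 'R': array([[ 0.04673473,  0.9988082 , -0.01407282],
       [ 0.61504214, -0.03987349, -0.78748541],
       [-0.78710801,  0.02814754, -0.61617261]]), 't': array([ -58.02776333, -255.38160109, 1467.08984975])}
[... 259 characters left out ...]
9e-02, -6.82100241e-01, -7.28447745e-01],
       [ 6.90058981e-02,  7.25172176e-01, -6.85101088e-01]]), 't': array([-549.55742315,  111.48567886, 1270.47152076])}
wrist {'intrinsics': array([[346.85329413,   0.        , 275.88415506],
       [  0.        , 346.85329413, 215.32193623],
       [  0.        ,   0.        ,   1.        ]]), 'tool_from_camera': array([[-3.48605395e-04, -9.57123792e-01, -2.89679004e-01,
         7.47627202e+01],
       [ 9.99999868e-01, -4.43298012e-04,  2.61274459e-04,
        -7.32064419e-01],
       [-3.78486127e-04, -2.89678875e-01,  9.57123820e-01,
        -1.17361433e+02],
       [ 0.00000000e+00,  0.00000000e+00,  0.00000000e+00,
         1.00000000e+00]])}
```

View pics/scene0.png

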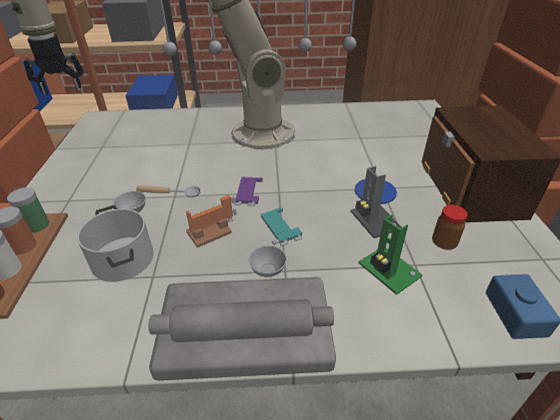

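View pics/side0.png

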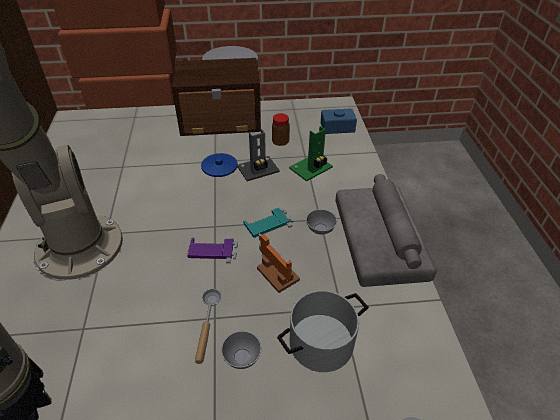

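View pics/wrist0.png

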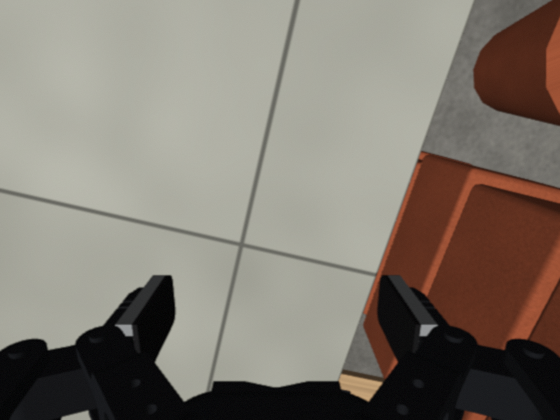

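Scene: the orange bracket stands in its rest at scene (212,218)/side (275,260). The purple one at scene (249,188) and the turquoise one at (282,225) are look-alikes. The grey upright is at scene (373,195)/side (258,152), and the green look-alike is at (392,245). Next I'll crop in close and measure.

```bash
cat > h.py <<'E'
import numpy as np, cv2, pickle
def load(n): return pickle.load(open(n+".pkl","rb"))
def world(n,u,v,pk=None,d=None):
    p,D,c,s=load(pk or n+"0"); K=c["intrinsics"]
    if d is None: d=D[int(round(v)),int(round(u))]
    X=np.array([(u-K[0,2])/K[0,0]*d,(v-K[1,2])/K[1,1]*d,d])
    return c["R"].T@(X-c["t"])
def cloud(pk):
    p,D,c,s=load(pk);K=c["intrinsics"]
    v,u=np.mgrid[:420,:560]
    X=np.stack([(u-K[0,2])/K[0,0]*D,(v-K[1,2])/K[1,1]*D,D],-1).reshape(-1,3)
    if "R" in c: W=(X-c["t"])@c["R"]
    else:
        from scipy.spatial.transform import Rotation as R
        T=c["tool_from_camera"]; W=(X@T[:3,:3].T+T[:3,3])@R.from_rotvec(s["tool_rot"]).as_matrix().T+s["position"]
    return W.reshape(420,560,3),p,D
def crop(pk,x0,y0,w,h,k,out):
    p=load(pk)[0][y0:y0+h,x0:x0+w,::-1]
    cv2.imwrite("pics/"+out,cv2.resize(p,None,fx=k,fy=k,interpolation=cv2.INTER_CUBIC))
E
python3 - <<'E'
from h import *
crop("scene0",170,170,130,90,6,"c1.png")
crop("side0",230,220,90,80,7,"c2.png")
crop("scene0",330,150,100,80,7,"c3.png")
crop("side0",220,115,90,75,7,"c4.png")
E
```

```text
(no output)
```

View pics/c1.png

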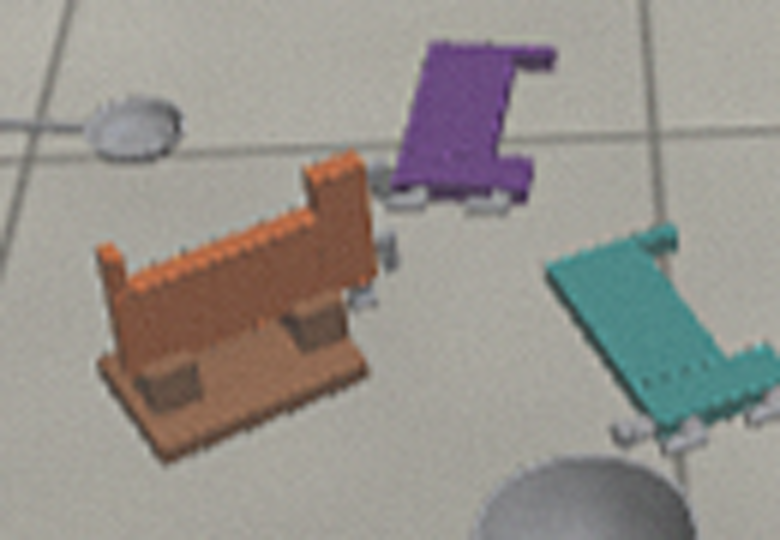

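View pics/c2.png

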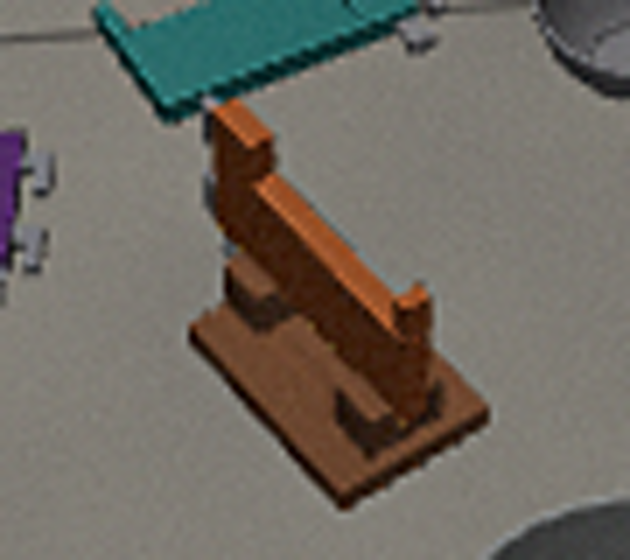

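View pics/c3.png

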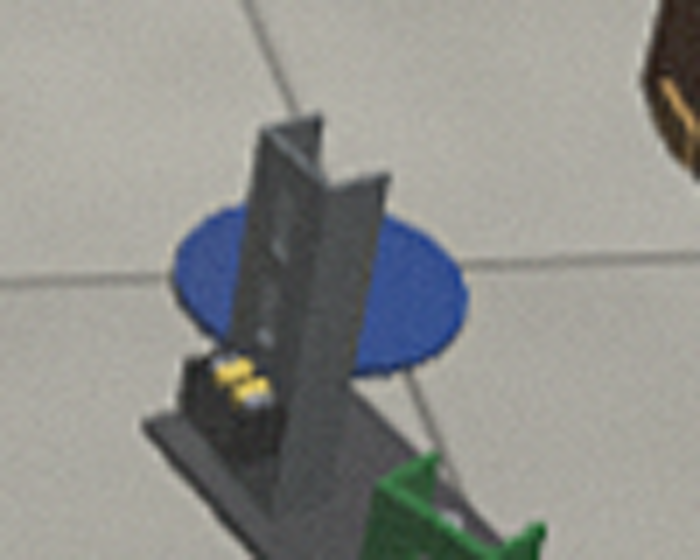

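View pics/c4.png

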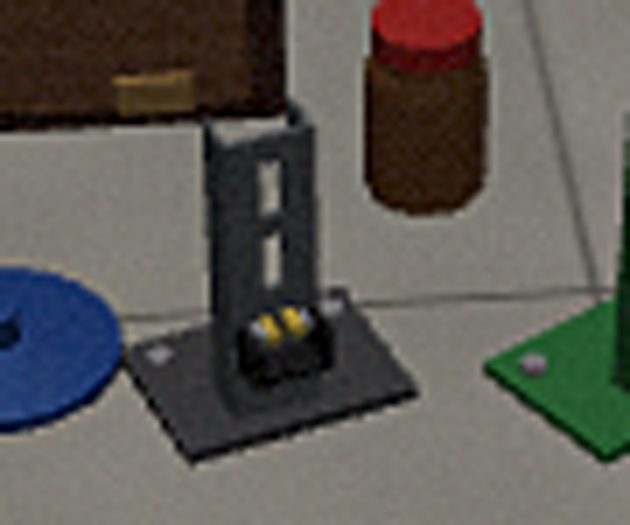

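c1/c2 show the orange bracket upright, with its claws at scene (232,212) and its front tip at scene (188,212). The upright's slots are at side (258,142) and (259,152), with the clip at (260,162). Now the 3-D measurements.

```bash
python3 - <<'E'
from h import *
for n in ["scene","side"]:
    W,p,D=cloud(n+"0")
    hsv=cv2.cvtColor(p,cv2.COLOR_RGB2HSV)
    roi=np.zeros(D.shape,bool)
    if n=="scene": roi[185:250,180:240]=1
    else: roi[225:300,250:305]=1
    m=roi&(D>0)&(hsv[...,1]>110)&(hsv[...,0]<15)&(W[...,2]>33)
    P=W[m]; print(n,len(P),P.min(0),P.max(0))
    # blade
    xy=P[:,:2]; c=xy.mean(0); u,s,vt=np.linalg.svd(xy-c); print("mean",c,"dir",vt[0],np.degrees(np.arctan2(vt[0][1],vt[0][0])),s/np.sqrt(len(P)))
    a=(xy-c)@vt[0]; b=(xy-c)@vt[1]
    print("along",np.percentile(a,[0,1,50,99,100]),"across",np.percentile(b,[0,2,50,98,100]))
    for lo,hi in [(-70,-50),(-50,-20),(-20,20),(20,50),(40,70)]:
        k=(a>lo)&(a<hi); print(lo,hi,"ztop",np.percentile(P[k,2],[90,98,100]) if k.any() else None)
    # grey upright: front face fit
    roi[:]=0
    if n=="scene": roi[165:215,355:390]=1
    else: roi[128:172,246:270]=1
    m=roi&(D>0)&(hsv[...,1]<60)&(hsv[...,2]<110)&(W[...,2]>30)
    P=W[m]; print("upright",len(P),P.min(0),P.max(0))
E
python3 - <<'E'
from h import *
# side pixels of upright (crop origin 220,115, scale 7)
for nm,(x,y) in dict(topL=(208,130),topR=(311,135),s1=(270,185),s2=(272,260),rollL=(268,328),rollR=(293,320),footFL=(195,455),footFR=(412,390),footBL=(130,355),lt=(225,180),rt=(302,180),lb=(228,290),rb=(312,290),mid=(270,222)).items():
    u,v=220+x/7,115+y/7; print(nm,round(u,1),round(v,1),world("side",u,v).round(1))
E
```

```text
scene 713 [ 510.14221242 -193.91036892   33.01962909] [575.69791183 -87.90813822  95.47019323]
mean [ 544.14569099 -139.08576617] dir [ 0.50694978 -0.86197559] -59.539131267124645 [36.02990989  2.18537856]
along [-60.54165117 -57.47788361  -0.36657821  59.22235222  60.06100033] across [-10.17608782  -6.53902105   0.33268608   3.40935348   9.35197552]
-70 -50 ztop [92.94254902 95.34789522 95.47019323]
-50 -20 ztop [89.60432176 94.63015824 95.42799809]
-20 20 ztop [74.05589634 75.36399112 75.87262139]
20 50 ztop [73.89494637 75.2075741  76.31119996]
40 70 ztop [85.65449438 94.01031902 94.77271784]
upright 805 [499.65681342 241.5370183   34.60732849] [553.39812203 300.85085574 164.18626073]
side 571 [ 505.08232696 -197.91343029   33.02362443] [582.54321054 -90.77001872  98.14053139]
mean [ 539.58887068 -149.10282111] dir [ 0.52076087 -0.85370259] -58.61669725488352 [38.26772304  4.44266705]
along [-65.65058808 -63.24206926   0.61551576  55.24720138  55.58832035] across [-19.44700932  -8.7037535    0.90320959  10.94719446  15.32466956]
-70 -50 ztop [95.12875053 97.19487265 98.14053139]
-50 -20 ztop [92.07897152 96.34456864 97.30603209]
-20 20 ztop [75.67829058 77.33133209 78.86419299]
20 50 ztop [76.6498709  92.94195232 93.54288699]
40 70 ztop [92.40111938 95.24882269 96.26547252]
upright 457 [497.5753307  238.42125437  30.75205914] [552.4223799  294.5233665  165.05068271]
topL 249.7 133.6 [501.2 274.1 162. ]
topR 264.4 134.3 [547.  279.  153.2]
s1 258.6 141.4 [537.5 458.9   1.4]
s2 258.9 152.1 [534.  392.8   2. ]
rollL 258.3 161.9 [523.8 250.1  69. ]
rollR 261.9 160.7 [535.8 257.1  67.4]
footFL 247.9 180.0 [487.4 238.    6.5]
footFR 278.9 170.7 [593.4 279.8   4. ]
footBL 238.6 165.7 [459.9 311.4  10.3]
lt 252.1 140.7 [507.3 261.  144.1]
rt 263.1 140.7 [542.4 275.8 131.6]
lb 252.6 156.4 [506.6 257.8  86.1]
rb 264.6 156.4 [546.  275.2  70.3]
mid 258.6 146.7 [527.2 270.5 113.3]
```

Bracket grip comes out at about (544,-138), with its x axis (towards the claws) at about 120°. The blade top reads 74 mm, as expected. The upright's face centre is about (527,269) with its back direction at about 112°. I'll move over the bracket and look with the wrist camera.

Emit:
play_rows --pt "8.5 3.1 -2.26 0 -0.115" --pt "8.5 6.2 -4.5 0 -0.23" --pt "8.5 9.3 -6.8 0 -0.345" --pt "8.5 12.4 -9 0.2 -0.46" --pt "8.5 15.5 -11.3 0.4 -0.575" --pt "8.5 18.6 -13.5 0.6 -0.69" --pt "8.5 21.7 -15.8 0.8 -0.81" --pt "8.5 24.8 -18.1 1 -0.925"

```text
t: 0.82
position: [346.4, -371.3, 246.1]
tool_rot: [-2.62, -1.733, 0.0]
force: [0.4, -0.6, -0.5]
opening: 0.993
```

```bash
cat > go.py <<'E'
import sys,numpy as np
from plant import sensors
from scipy.spatial.transform import Rotation as R
def delta(x,y,z,ang):
    s=sensors.sense(); M=R.from_rotvec(s["tool_rot"]).as_matrix()
    d=M.T@(np.array([x,y,z])-s["position"]); a=np.degrees(np.arctan2(M[1,0],M[0,0]))
    print("t",round(s["t"],2),"pos",s["position"].round(1),"xang",a.round(2),"tilt",M[:,2].round(4),"F",s["force"].round(1),"T",s["wrist_torque"].round(2),"op",round(s["opening"],3))
    print("need cm",(d/10).round(3),"turn",round(-np.radians((ang-a+180)%360-180),4))
if __name__=="__main__": delta(*map(float,sys.argv[1:]))
E
python3 go.py 544 -138 230 120
```

```text
t 0.82 pos [ 346.4 -371.3  246.1] xang 66.96 tilt [-2.e-04 -0.e+00 -1.e+00] F [ 0.4 -0.6 -0.5] T [-0.03 -0.06 -0.02] op 0.993
need cm [29.208  9.057  1.61 ] turn -0.9257
```

Emit:
play_rows --pt "8.5 3.65 1.13 0.2 -0.116" --pt "8.5 7.3 2.26 0.4 -0.23" --pt "8.5 11 3.4 0.6 -0.35" --pt "8.5 14.6 4.5 0.8 -0.46" --pt "8.5 18.3 5.7 1 -0.58" --pt "8.5 21.9 6.8 1.2 -0.69" --pt "8.5 25.6 7.9 1.4 -0.81" --pt "8.5 29.2 9.05 1.6 -0.926"

```text
t: 1.48
position: [545.3, -139.3, 230.2]
tool_rot: [1.571, 2.721, 0.0]
force: [1.0, -0.0, 0.3]
opening: 0.993
```

Emit:
play_rows --pt "8.5 0 0 0 0" --pt "8.5 0 0 0 0"

```text
t: 1.65
position: [545.5, -137.9, 229.7]
tool_rot: [-1.57, -2.719, -0.002]
force: [-0.1, -0.1, 0.2]
opening: 0.995
```

```bash
python3 go.py 544 -138 62 120; cat > look.py <<'E'
import sys,cv2,pickle
from plant import sensors,viewer
n,k=sys.argv[1:3]
s=sensors.sense(); p,d=viewer.read_camera(n)
pickle.dump((p,d,viewer.calibration(n),s),open(k+".pkl","wb")); cv2.imwrite(f"pics/{k}.png",p[:,:,::-1])
E
python3 look.py wrist w1
```

```text
t 1.65 pos [ 545.5 -137.9  229.7] xang 119.99 tilt [-6.0e-04  1.8e-03 -1.0e+00] F [-0.1 -0.1  0.2] T [-0.04  0.03  0.03] op 0.995
need cm [ 0.033 -0.139 16.772] turn -0.0001
```

View pics/w1.png

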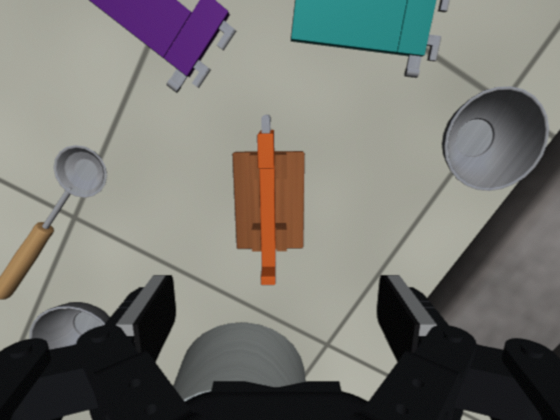

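The wrist view shows the bracket lying along the column u≈267, with the claws at (265,122), the tip at (268,283) and the rest beneath. The purple and turquoise look-alikes and the pot are clear of it. I'll fit it.

```bash
python3 - <<'E'
from h import *
W,p,D=cloud("w1")
hsv=cv2.cvtColor(p,cv2.COLOR_RGB2HSV)
roi=np.zeros(D.shape,bool); roi[110:290,250:285]=1
O=roi&(D>0)&(hsv[...,0]<15)&(hsv[...,1]>120)
for lo,hi in [(68,80),(85,105)]:
    m=O&(W[...,2]>lo)&(W[...,2]<hi); P=W[m]; 
    ang=np.radians(120); ex=np.array([np.cos(ang),np.sin(ang)]); ey=np.array([-ex[1],ex[0]])
    a=P[:,:2]@ex; b=P[:,:2]@ey
    print(lo,len(P),"z",np.median(P[:,2]),"along",np.percentile(a,[1,99]),"b",np.percentile(b,[2,50,98]))
    if lo==68: 
        f=np.polyfit(a,b,1); print("angle off deg",np.degrees(np.arctan(f[0])))
        fa=(a.min()+a.max())/2
c=np.array([545.5,-137.9]); print("tcp a,b",c@ex,c@ey)
for u,v in [(265,117),(266,130),(268,283),(262,165),(272,165),(263,265),(273,265)]:
    w=W[v,u]; print(u,v,w.round(1),"a,b",(w[:2]@ex).round(1),(w[:2]@ey).round(1))
# pot
m=(W[...,2]>85)&(W[...,2]<110); m[:320]=0; m[:,:180]=0; m[:,310:]=0; print("pot rim max a",(W[m][:,:2]@ex).max() if m.any() else None)
E
```

```text
68 1437 z 73.78868231266827 along [-445.90700925 -362.13738083] b [-402.95913152 -397.19158661 -391.2550929 ]
angle off deg 0.7827469277716093
85 763 z 93.70532255350244 along [-452.3629725  -333.87600848] b [-402.50974985 -397.34693014 -390.9567452 ]
tcp a,b -392.174903181874 -403.4668577644113
265 117 [504.7 -80.8  85.9] a,b -322.3 -396.7
266 130 [509.9 -88.5  85.3] a,b -331.5 -397.3
268 283 [ 570.7 -192.3   93.3] a,b -451.9 -398.1
262 165 [ 519.6 -111.2   93.2] a,b -356.1 -394.4
272 165 [ 525.9 -107.4   93.8] a,b -356.0 -401.7
263 265 [ 563.1 -188.3   74.5] a,b -444.6 -393.5
273 265 [ 570.5 -184.    74.5] a,b -444.6 -402.1
pot rim max a -549.0609375720111
```

Grip point is at along -393, across -397.2, so it is 6.3 mm off tool y. I'll descend to it, staying 15 mm high at first for a check.

Emit:
play_rows --pt "8.5 0 -0.3 3 0" --pt "8.5 -0.1 -0.6 6 0" --pt "8.5 -0.1 -0.63 9 0" --pt "8.5 -0.1 -0.63 12 0" --pt "6 -0.1 -0.63 14.5 0" --pt "4 -0.1 -0.63 15.3 0" --pt "3 -0.1 -0.63 15.3 0" --pt "3 -0.1 -0.63 15.3 0"

```text
t: 2.37
position: [539.6, -145.9, 78.2]
tool_rot: [1.581, 2.715, -0.0]
force: [-0.4, -0.0, 1.6]
opening: 0.451
```

```bash
python3 go.py 540.5 -141.7 62 120; python3 look.py wrist w2
```

```text
t 2.37 pos [ 539.6 -145.9   78.2] xang 119.58 tilt [ 3.e-04 -4.e-04 -1.e+00] F [-0.4 -0.   1.6] T [-0.03 -0.04 -0.03] op 0.451
need cm [0.324 0.282 1.618] turn -0.0073
```

View pics/w2.png

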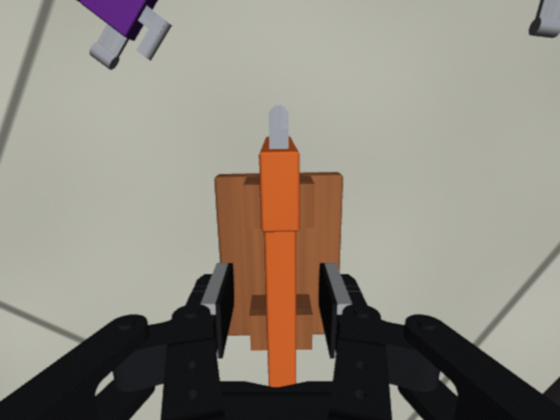

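```bash
python3 go.py 540.5 -141.7 62 120; python3 - <<'E'
from h import *
W,p,D=cloud("w2"); hsv=cv2.cvtColor(p,cv2.COLOR_RGB2HSV)
from scipy.spatial.transform import Rotation as R
s=load("w2")[3]; M=R.from_rotvec(s["tool_rot"]).as_matrix(); T=(W-s["position"])@M
roi=np.zeros(D.shape,bool); roi[120:395,250:310]=1
O=roi&(D>0)&(hsv[...,0]<15)&(hsv[...,1]>120)
for lo,hi in [(70,77),(90,98)]:
    m=O&(W[...,2]>lo)&(W[...,2]<hi)
    for r in range(140,390,20):
        k=np.where(m[r])[0]
        if len(k)>5: print(lo,r,"tool x",T[r,k,0].mean().round(1),"y",T[r,k[[0,-1]],1].round(1),"mid",((T[r,k[0],1]+T[r,k[-1],1])/2).round(2),"z",W[r,k,2].mean().round(1))
m=O&(W[...,2]>90); print("shoulder x range",np.percentile(T[m][:,0],[1,99]))
for r in (110,125,140): print(r,T[r,279].round(1))
E
```

```text
t 2.42 pos [ 540.4 -145.7   79. ] xang 119.61 tilt [ 2.1e-03 -8.0e-04 -1.0e+00] F [ 0.5 -0.1  1. ] T [ 0.   -0.03  0.07] op 0.364
need cm [0.349 0.206 1.7  ] turn -0.0069
70 240 tool x 27.5 y [-3.3  8.5] mid 2.59 z 73.8
70 260 tool x 19.3 y [-2.9  8.6] mid 2.82 z 73.6
70 280 tool x 11.0 y [-3.1  8.7] mid 2.81 z 73.9
70 300 tool x 2.2 y [-2.7  8.8] mid 3.04 z 73.8
70 320 tool x -6.9 y [-2.8  9. ] mid 3.09 z 73.8
70 340 tool x -16.4 y [-2.5  9. ] mid 3.28 z 73.7
70 360 tool x -26.4 y [-2.1  9.2] mid 3.54 z 73.6
70 380 tool x -36.3 y [-1.8  9.4] mid 3.83 z 73.9
90 160 tool x 60.1 y [-3.5  7.8] mid 2.15 z 93.7
90 180 tool x 54.3 y [-3.8  7.8] mid 1.99 z 94.0
90 200 tool x 48.1 y [-3.6  8. ] mid 2.18 z 93.8
90 220 tool x 41.7 y [-3.4  8.1] mid 2.35 z 93.8
shoulder x range [37.8435682  62.63500645]
110 [74.1  2.2 -7.6]
125 [69.7  2.2 -7. ]
140 [65.3  2.2 -7.8]
```

In the close view the blade sits between the pads, offset +2.9 mm in tool y and +2.6 mm in x, and turned 0.017 rad. I'll correct that, go down 16.5 mm and close.

Emit:
play_rows --pt "3 0.26 0.29 0 -0.017" --pt "3 0.26 0.29 0.8 -0.017" --pt "3 0.26 0.29 1.65 -0.017" --pt "3 0.26 0.29 1.65 -0.017" --pt "3 0.26 0.29 1.65 -0.017"

```text
t: 2.83
position: [540.2, -141.1, 60.1]
tool_rot: [-1.554, -2.728, 0.001]
force: [0.3, -0.4, 0.2]
opening: 0.355
```

```bash
python3 go.py 540.5 -141.7 62 120.7; python3 look.py wrist w3;python3 go.py 540.5 -141.7 62 120.7;python3 - <<'E'
from h import *
W,p,D=cloud("w3"); hsv=cv2.cvtColor(p,cv2.COLOR_RGB2HSV)
from scipy.spatial.transform import Rotation as R
s=load("w3")[3]; M=R.from_rotvec(s["tool_rot"]).as_matrix(); T=(W-s["position"])@M
roi=np.zeros(D.shape,bool); roi[100:395,240:310]=1
O=roi&(D>0)&(hsv[...,0]<15)&(hsv[...,1]>120)
for lo,hi in [(70,77),(90,98)]:
    m=O&(W[...,2]>lo)&(W[...,2]<hi)
    for r in range(140,390,40):
        k=np.where(m[r])[0]
        if len(k)>5: print(lo,r,"tool x",T[r,k,0].mean().round(1),"y",T[r,k[[0,-1]],1].round(1),"mid",((T[r,k[0],1]+T[r,k[-1],1])/2).round(2),"z",W[r,k,2].mean().round(1))
m=O&(W[...,2]>90); print("shoulder x range",np.percentile(T[m][:,0],[1,99]))
E
```

```text
t 2.83 pos [ 540.2 -141.1   60.1] xang 120.66 tilt [-1.5e-03  4.0e-04 -1.0e+00] F [ 0.3 -0.4  0.2] T [ 0.01 -0.04 -0.  ] op 0.355
need cm [-0.066 -0.007 -0.192] turn -0.0007
t 2.88 pos [ 540.6 -141.1   60.5] xang 120.66 tilt [-7.e-04  3.e-04 -1.e+00] F [ 0.4 -0.4  0.5] T [-0.   -0.06 -0.01] op 0.348
need cm [-0.047 -0.036 -0.15 ] turn -0.0007
70 300 tool x 12.9 y [-5.9  6. ] mid 0.07 z 73.9
70 340 tool x -2.9 y [-5.7  5.8] mid 0.03 z 73.8
70 380 tool x -20.1 y [-5.7  5.7] mid 0.01 z 73.7
90 180 tool x 57.7 y [-5.3  6. ] mid 0.36 z 93.8
90 220 tool x 47.4 y [-5.6  5.9] mid 0.14 z 93.7
90 260 tool x 36.4 y [-5.6  6. ] mid 0.21 z 93.8
shoulder x range [34.15800336 58.8133824 ]
```

View pics/w3.png

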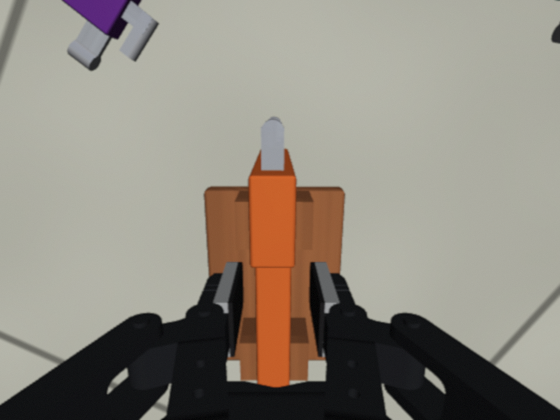

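Well centred: the blade at u≈272 lies midway between the pads. Close.

Emit:
play_rows --pt "2 0 0 -0.1 0" --pt "1 0 0 -0.1 0" --pt "0.3 0 0 -0.1 0" --pt "0.3 0 0 -0.1 0" --pt "0.3 0 0 -0.1 0" --pt "0.3 0 0 -0.1 0" --pt "0.3 0 0 -0.1 0" --pt "0.3 0 0 -0.1 0" --newtons 100

```text
t: 3.55
position: [540.8, -141.5, 62.3]
tool_rot: [1.556, 2.729, -0.0]
force: [-3.5, -1.0, 5.4]
opening: 0.127
```

```bash
python3 go.py 540.5 -141.7 62 120.7
```

```text
t 3.55 pos [ 540.8 -141.5   62.3] xang 120.64 tilt [ 1.e-04 -4.e-04 -1.e+00] F [-3.5 -1.   5.4] T [-0.    0.73 -0.  ] op 0.127
need cm [-0.007 -0.036  0.033] turn -0.0011
```

Gripped. Lift straight up.

Emit:
play_rows --pt "0.3 0 0 -0.7 0" --pt "0.3 0 0 -1.5 0" --pt "0.3 0 0 -2.6 0" --pt "0.3 0 0 -4.5 0" --pt "0.3 0 0 -7 0" --pt "0.3 0 0 -9.5 0" --pt "0.3 0 0 -12 0" --pt "0.3 0 0 -13 0"

```text
t: 4.22
position: [542.5, -141.1, 196.5]
tool_rot: [1.552, 2.725, 0.002]
force: [-0.9, 0.9, -2.9]
opening: 0.125
```

```bash
python3 go.py 575 149 192 112
```

```text
t 4.22 pos [ 542.5 -141.1  196.5] xang 120.68 tilt [ 0.0057 -0.0015 -1.    ] F [-0.9  0.9 -2.9] T [-0.02 -0.11  0.04] op 0.125
need cm [23.291 17.596  0.423] turn 0.1515
```

Emit:
play_rows --pt "0.3 2 1.5 0 0.015" --pt "0.3 5 3.8 0 0.03" --pt "0.3 8 6 0 0.05" --pt "0.3 11 8.3 0 0.07" --pt "0.3 14 10.6 0 0.09" --pt "0.3 17 12.8 0 0.11" --pt "0.3 20 15.1 0 0.13" --pt "0.3 22 16.6 0 0.15"

```text
t: 4.88
position: [570.6, 137.5, 191.9]
tool_rot: [-1.751, -2.607, -0.003]
force: [0.0, 0.1, -3.7]
opening: 0.125
```

Emit:
play_rows --pt "0.3 0.8 0.6 0 0" --pt "0.3 1 0.8 0 0" --pt "0.3 1 0.8 0 0" --pt "0.3 1 0.8 0 0"

```text
t: 5.22
position: [575.3, 143.0, 191.5]
tool_rot: [1.758, 2.604, -0.002]
force: [-0.3, -0.6, -3.0]
opening: 0.125
```

```bash
python3 look.py wrist w4; python3 look.py side s4; python3 go.py 575 149 192 112; python3 -c "
from h import *
crop('s4',200,90,140,105,5,'s4c.png')"
```

```text
t 5.32 pos [575.4 142.5 191.6] xang 111.89 tilt [-2.0e-04 -1.1e-03 -1.0e+00] F [ 0.8 -0.5 -3.1] T [-0.07  0.04 -0.01] op 0.131
need cm [ 0.614  0.202 -0.039] turn -0.0019
```

View pics/w4.png

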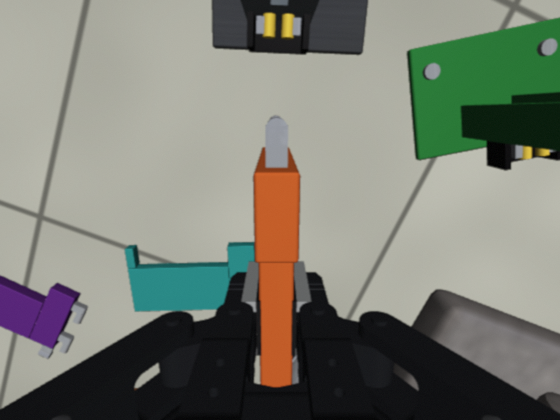

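View pics/s4c.png

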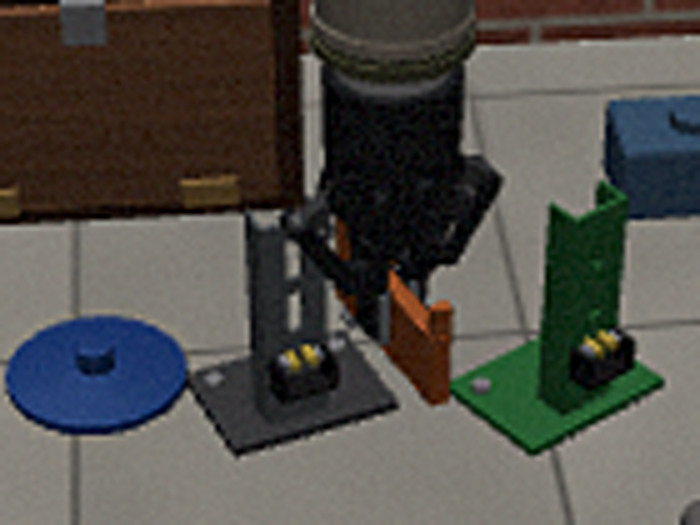

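The wrist view (w4) shows the foot's front edge from (213,50) to (362,53), the clip rollers at (269,25) and (288,25), and my claw at (276,120). It is already nearly lined up. Next, numbers in the tool frame.

```bash
cat > tf.py <<'E'
from h import *
from scipy.spatial.transform import Rotation as R
def toolcloud(k):
    W,p,D=cloud(k); s=load(k)[3]; M=R.from_rotvec(s["tool_rot"]).as_matrix(); return (W-s["position"])@M,W,p,D,cv2.cvtColor(p,cv2.COLOR_RGB2HSV)
E
python3 - <<'E'
from tf import *
T,W,p,D,hsv=toolcloud("w4")
crop("w4",200,0,180,140,4,"w4c.png")
# foot edge
e=[]
for u in list(range(218,245,3))+list(range(315,360,3)):
    col=(W[30:70,u,2]>6)&(hsv[30:70,u,2]<90)
    k=np.where(col)[0]
    if len(k): v=30+k.max(); e.append(T[v-1,u])
e=np.array(e); f=np.polyfit(e[:,1],e[:,0],1); r=e[:,0]-np.polyval(f,e[:,1]); print("edge slope",f,"std",r.std(), "deg",np.degrees(np.arctan(f[0])))
print("edge z",(191.6-e[:,2]).mean())
# foot corners
for v in (20,35,45):
    k=np.where((W[v,200:380,2]>6)&(hsv[v,200:380,2]<100))[0]+200; print("foot row",v,T[v,k[0]].round(1),T[v,k[-1]].round(1),"mid y",((T[v,k[0]]+T[v,k[-1]])/2)[1].round(2), "z",W[v,k[0],2],W[v,k[-1],2])
m=(hsv[...,0]>18)&(hsv[...,0]<35)&(hsv[...,1]>130)&(D>0); m[60:]=0; m[:,:250]=0; m[:,310:]=0
l=m.copy(); l[:,279:]=0; r=m.copy(); r[:,:279]=0
for q in (l,r,m): P=T[q]; print("roller",len(P),P.min(0).round(1),P.max(0).round(1),"ymid",((P[:,1].min()+P[:,1].max())/2).round(2),"mean",P.mean(0).round(1),"Wz",W[q][:,2].mean())
for v in (125,135,145,155):
    k=np.where((hsv[v,255:300,1]<60)&(T[v,255:300,2]<20))[0]+255; print("claw",v,k[[0,-1]],T[v,k,0].mean(),T[v,k[[0,-1]],1],T[v,k,1].mean(),T[v,k,2].mean())
for v in range(180,380,25):
    k=np.where((hsv[v,245:305,0]<15)&(hsv[v,245:305,1]>150)&(T[v,245:305,2]<20))[0]+245
    if len(k)>8:
        kk=k[abs(T[v,k,2]-np.median(T[v,k,2]))<3]; print("blade",v,T[v,kk].mean(0).round(2),T[v,kk[[0,-1]],1].round(1))
E
```

```text
edge slope [-4.01506759e-02  1.21296586e+02] std 0.33251070536457944 deg -2.299229295598806
edge z 7.749530519667225
foot row 20 [141.6 -47.9 184.8] [141.7  70.4 185.3] mid y 11.26 z 6.596787601065472 6.00891096927981
foot row 35 [130.8 -48.2 183.4] [131.1  69.6 185. ] mid y 10.66 z 7.950443962812244 6.297243177875345
foot row 45 [123.8 -48.7 184.2] [123.5  68.8 182.9] mid y 10.04 z 7.21646763358612 8.430140187530128
roller 302 [119.2  -7.8 124. ] [133.7   0.5 148.5] ymid -3.65 mean [126.   -2.9 127.9] Wz 63.42635002550978
roller 305 [118.7   4.3 123.8] [133.5  12.9 148.2] ymid 8.6 mean [125.4   7.9 127. ] Wz 64.38629173917406
roller 607 [118.7  -7.8 123.8] [133.7  12.9 148.5] ymid 2.55 mean [125.7   2.5 127.4] Wz 63.908693061205994
claw 125 [265 286] 70.50736146504948 [-1.77212769  3.84632068] 1.0895802445179212 -23.32467051548409
claw 135 [265 287] 67.94719316708043 [-1.72643936  4.13761592] 1.2149568371644452 -23.375812228600147
claw 145 [265 287] 65.35342844441163 [-1.71953972  4.16038327] 1.2199822551579238 -23.486719011188253
claw 155 [266 287] 62.55384898545533 [-1.44637726  5.02144821] 1.3901833301119397 -22.208406474014254
blade 180 [ 57.45   1.35 -31.43] [-4.3  7.1]
blade 205 [ 50.91   1.22 -31.3 ] [-4.5  6.9]
blade 230 [ 44.15   1.36 -31.38] [-4.3  7. ]
blade 255 [ 37.06   1.22 -31.39] [-4.4  6.9]
blade 280 [ 19.35   1.03 -11.52] [-4.5  6.6]
blade 305 [  9.76   1.2  -11.48] [-4.4  6.7]
blade 330 [ -0.18   1.02 -11.62] [-4.4  6.5]
blade 355 [-10.97   1.38 -11.27] [-4.3  7. ]
```

View pics/w4c.png

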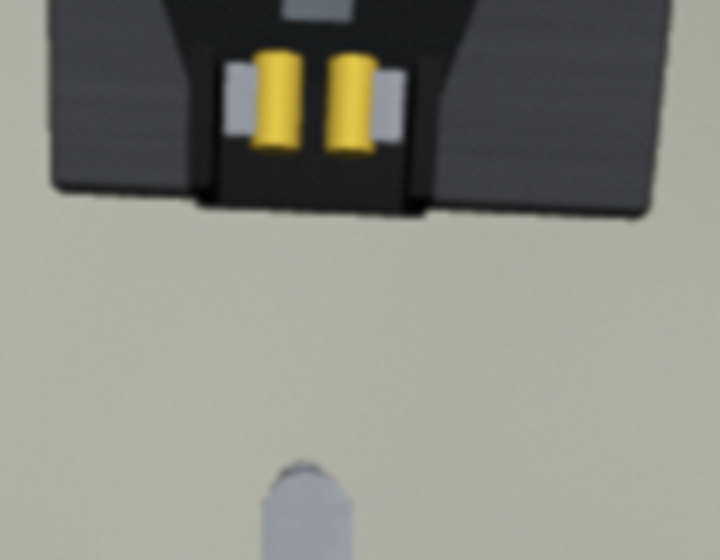

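The clip centre is at tool y 2.5 against the bracket's 1.25. The face is about 134 mm ahead, and the foot is turned about +0.044 rad. I'll turn and shift now, descend to slot height, and look again from about 90 mm.

Emit:
play_rows --pt "0.3 0 -0.2 1 0.02" --pt "0.3 0 -0.43 2.5 0.044" --pt "0.3 0 -0.43 4 0.044" --pt "0.3 0.5 -0.41 5.5 0.044" --pt "0.3 1.8 -0.35 6.8 0.044" --pt "0.3 3 -0.3 7.1 0.044" --pt "0.3 3.8 -0.26 7.1 0.044" --pt "0.3 3.8 -0.26 7.1 0.044"

```text
t: 5.98
position: [557.4, 181.8, 121.3]
tool_rot: [-1.808, -2.568, -0.002]
force: [-0.0, 0.6, -2.6]
opening: 0.123
```

```bash
python3 look.py wrist w5; python3 go.py 560 183 120.6 109.4
```

```text
t 6.03 pos [558.3 180.6 121.8] xang 109.65 tilt [ 1.1e-03  9.0e-04 -1.0e+00] F [-0.7  0.6 -3.5] T [-0.07  0.01  0.03] op 0.13
need cm [0.165 0.24  0.117] turn 0.0044
```

View pics/w5.png

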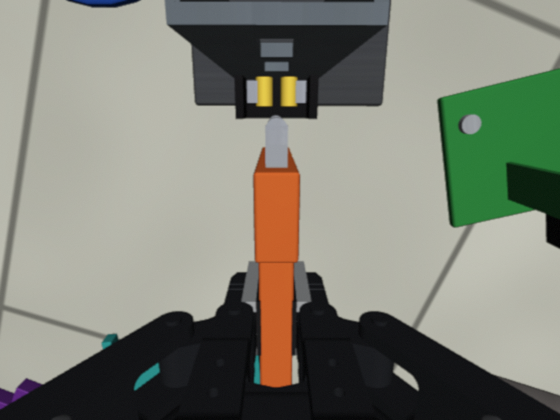

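w5: the upper slot is at (277,47), the lower at (276,66), the rollers at (265,91)/(289,91), and the claw nose at (276,118). All are in one column and the rail's front edge is level at v≈24.

```bash
python3 - <<'E'
from tf import *
T,W,p,D,hsv=toolcloud("w5")
crop("w5",160,0,240,160,3,"w5c.png")
m=(hsv[...,0]>18)&(hsv[...,0]<35)&(hsv[...,1]>130)&(D>0); m[120:]=0; m[:,:245]=0; m[:,310:]=0
l=m.copy(); l[:,277:]=0; r=m.copy(); r[:,:277]=0
for q in (l,r,m): P=T[q]; print("roller",len(P),P.min(0).round(1),P.max(0).round(1),"ymid",((P[:,1].min()+P[:,1].max())/2).round(2),"mean",P.mean(0).round(1),"Wzmax",np.percentile(W[q][:,2],98))
for v in (3,8,14,20):
    k=np.where((W[v,140:420,2]>140))[0]+140
    if len(k): print("top row",v,k[[0,-1]],T[v,k[0]].round(1),T[v,k[-1]].round(1),"mid",T[v,k[[0,-1]],1].mean(),"z",W[v,k,2].mean())
for v in (120,130,140,150):
    k=np.where((hsv[v,255:300,1]<60)&(T[v,255:300,2]<20))[0]+255; print("claw",v,k[[0,-1]],T[v,k,0].mean().round(1),T[v,k[[0,-1]],1].round(1),"mid",T[v,k[[0,-1]],1].mean().round(2))
# plate face: region between
mm=np.zeros(D.shape,bool); mm[26:75,215:260]=1; mm[26:75,295:335]=1; mm&=(D>0)&(W[...,2]>75)&(W[...,2]<160)
P=T[mm]; A=np.c_[P[:,1],P[:,2],np.ones(len(P))]; c,*_=np.linalg.lstsq(A,P[:,0],rcond=None); res=P[:,0]-A@c; k=abs(res)<2; c,*_=np.linalg.lstsq(A[k],P[k,0],rcond=None); print("face x = %.4f y + %.4f z + %.2f"%tuple(c),len(P),res.std())
for v in (180,230): print("blade",v,T[v,[257,295],1],T[v,276])
E
```

```text
roller 481 [ 76.5 -10.2  54. ] [90.5 -0.9 79.5] ymid -5.51 mean [83.1 -4.3 58.7] Wzmax 66.67999182847802
roller 481 [76.3  3.  53.7] [90.5 12.4 78.8] ymid 7.72 mean [83.   6.6 57.2] Wzmax 66.82052845513908
roller 962 [ 76.3 -10.2  53.7] [90.5 12.4 79.5] ymid 1.12 mean [83.1  1.1 58. ] Wzmax 66.75919630170317
top row 3 [164 388] [ 94.4 -20.7 -40.3] [ 94.4  23.2 -40.1] mid 1.236672427759446 z 161.72806689077458
top row 8 [165 388] [ 93.4 -20.5 -40.7] [ 93.5  23.2 -40.3] mid 1.3697231211313436 z 162.16795338566914
top row 14 [165 387] [ 92.6 -20.9 -39.7] [ 92.5  23.3 -39.8] mid 1.1930842420454688 z 162.4329679363848
top row 20 [166 387] [ 91.2 -20.4 -41.2] [  74.2    1.3 -117.4] mid -9.552942703951114 z 162.44297895953355
claw 120 [269 282] 72.0 [-0.6  2.8] mid 1.07
claw 130 [265 287] 69.3 [-1.7  4.1] mid 1.2
claw 140 [265 287] 66.7 [-1.7  4.1] mid 1.2
claw 150 [265 287] 63.8 [-1.8  5.5] mid 1.85
face x = -0.0023 y + -0.0024 z + 90.52 3772 0.20899200921749778
blade 180 [-3.59682576  5.94017266] [ 57.59646761   1.20173159 -31.96495583]
blade 230 [-3.82638107  6.18623933] [ 44.17499479   1.19795867 -31.33094524]
```

View pics/w5c.png

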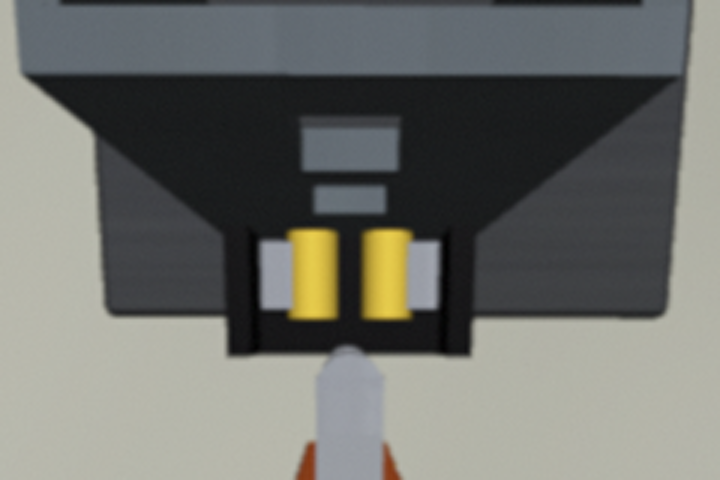

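The lateral offset is about 0.1 mm, yaw about 0.1°, and the face is 90.5 mm from the TCP. The bracket is 1.3 mm high, so I'll drop it by that and advance gently.

Emit:
play_rows --pt "0.3 0.4 0 0.1 0" --pt "0.3 0.9 0 0.13 0" --pt "0.3 1.3 0 0.13 0" --pt "0.3 1.6 0 0.13 0" --pt "0.3 1.6 0 0.13 0" --pt "0.3 1.6 0 0.13 0"

```text
t: 6.53
position: [553.0, 194.5, 119.6]
tool_rot: [1.812, 2.567, 0.0]
force: [0.6, -0.1, -4.0]
opening: 0.126
```

```bash
python3 look.py wrist w6; python3 go.py 560 183 120.6 109.6; cat > meas.py <<'E'
import sys
from tf import *
k=sys.argv[1]
T,W,p,D,hsv=toolcloud(k)
m=(W[...,2]>155)&(W[...,2]<168)&(hsv[...,1]<80)&(T[...,0]>50); m[170:]=0
rows=np.where(m.sum(1)>150)[0]
for v in rows[::6][:6]:
    q=np.where(m[v])[0]; print("top",v,T[v,q[0]].round(1),T[v,q[-1]].round(1),"mid",T[v,q[[0,-1]],1].mean().round(2))
P=T[m]; 
if len(P): print("top z",np.median(P[:,2]).round(2))
# front face edge x per column
ff=[]
for u in range(190,360,8):
    q=np.where(m[:,u])[0]
    if len(q): ff.append((T[q.max(),u,1],T[q.max(),u,0]))
ff=np.array(ff); 
if len(ff): f=np.polyfit(ff[:,0],ff[:,1],1); print("face edge x",f[1].round(2),"slope",f[0].round(4))
for v in (185,230,300,340):
    q=np.where((hsv[v,245:305,0]<15)&(hsv[v,245:305,1]>150)&(T[v,245:305,2]<20))[0]+245
    if len(q)>8:
        q=q[abs(T[v,q,2]-np.median(T[v,q,2]))<3]; print("blade",v,T[v,q].mean(0).round(2),T[v,q[[0,-1]],1].round(1))
E
python3 meas.py w6
```

```text
t 6.58 pos [553.1 194.2 119.6] xang 109.54 tilt [ 2.e-04 -1.e-04 -1.e+00] F [-0.4 -0.1 -3.2] T [-0.03  0.02  0.01] op 0.126
need cm [-1.283  0.272 -0.1  ] turn -0.001
top 75 [ 81.2 -21.4 -40.7] [ 81.   22.8 -42.3] mid 0.68
top 81 [ 80.  -21.2 -41.8] [ 80.   23.1 -40.8] mid 0.95
top 87 [ 78.9 -21.5 -40.5] [ 78.7  22.7 -42.5] mid 0.61
top 93 [ 77.7 -21.3 -41.7] [ 77.6  22.8 -41.7] mid 0.78
top z -41.96
face edge x 77.18 slope 0.0007
blade 185 [ 56.19   1.21 -31.3 ] [-4.3  6.8]
blade 230 [ 44.2    1.19 -31.41] [-4.3  6.7]
blade 300 [ 11.72   1.18 -11.42] [-4.7  7.1]
blade 340 [ -4.31   0.99 -11.57] [-4.5  6.5]
```

View pics/w6.png

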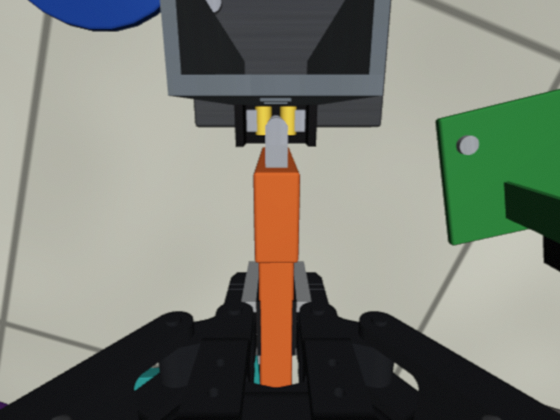

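w6: the claw nose at (276,120) is about to enter the slot at (275,100), with the rail mid 0.4 mm to the left. I'll carry on, checking force.

Emit:
play_rows --pt "0.3 0.2 -0.03 0 0" --pt "0.3 0.4 -0.03 0 0" --pt "0.3 0.6 -0.03 0 0" --pt "0.3 0.8 -0.03 0 0" --pt "0.3 1 -0.03 0 0" --pt "0.3 1 -0.03 0 0" --pt "0.3 1 -0.03 0 0"

```text
t: 7.17
position: [549.3, 203.8, 119.6]
tool_rot: [-1.812, -2.567, -0.0]
force: [0.1, -0.2, -4.0]
opening: 0.125
```

```bash
python3 look.py wrist w7; python3 go.py 560 183 120.6 109.6; python3 meas.py w7
```

```text
t 7.22 pos [549.4 203.6 119.5] xang 109.55 tilt [ 0.  0. -1.] F [ 0.1 -0.4 -3. ] T [ 0.01 -0.    0.02] op 0.126
need cm [-2.298  0.305 -0.106] turn -0.0009
top 125 [ 71.3 -20.7 -42. ] [ 71.3  22.9 -42.5] mid 1.13
top 131 [ 70.  -21.  -41.1] [ 70.   23.4 -41.4] mid 1.16
top 137 [ 68.9 -20.3 -43.4] [ 68.8  23.2 -41.5] mid 1.47
top 143 [ 67.5 -21.  -41.2] [ 67.6  23.  -42.8] mid 0.96
top z -42.01
face edge x 67.17 slope 0.0005
blade 185 [ 56.2    1.19 -31.36] [-4.4  6.8]
blade 230 [ 44.17   1.2  -31.32] [-4.3  6.7]
blade 300 [ 11.72   1.17 -11.41] [-4.7  7. ]
blade 340 [ -4.49   1.   -11.33] [-4.5  6.6]
```

View pics/w7.png

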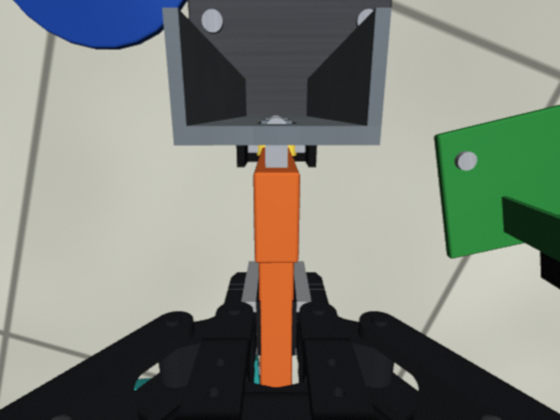

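The nose shows behind the plate at (275,120), with no contact force. I'll measure the remaining shoulder gap.

```bash
python3 - <<'E'
from tf import *
for k in ("w3","w4","w5","w7"):
    T,W,p,D,hsv=toolcloud(k)
    for u in (262,268,284,290):
        print(k,u,[ (v,T[v,u,0].round(1),T[v,u,2].round(1),hsv[v,u].tolist()) for v in (171,173,175)] if u==262 else [(T[v,u,0].round(1),T[v,u,2].round(1)) for v in (171,172,173,174,175)])
E
```

```text
w3 262 [(171, np.float64(58.8), np.float64(-26.9), [10, 184, 130]), (173, np.float64(58.8), np.float64(-30.0), [10, 208, 130]), (175, np.float64(58.8), np.float64(-33.0), [10, 205, 158])]
w3 268 [(np.float64(58.8), np.float64(-27.0)), (np.float64(58.7), np.float64(-27.7)), (np.float64(58.7), np.float64(-29.3)), (np.float64(58.7), np.float64(-31.0)), (np.float64(58.9), np.float64(-33.8))]
w3 284 [(np.float64(58.9), np.float64(-27.9)), (np.float64(58.7), np.float64(-28.0)), (np.float64(58.9), np.float64(-30.5)), (np.float64(58.5), np.float64(-30.0)), (np.float64(58.7), np.float64(-32.6))]
w3 290 [(np.float64(58.7), np.float64(-26.7)), (np.float64(58.8), np.float64(-28.9)), (np.float64(58.9), np.float64(-30.8)), (np.float64(58.6), np.float64(-30.7)), (np.float64(58.6), np.float64(-31.7))]
w4 262 [(171, np.float64(59.6), np.float64(-30.5), [10, 205, 137]), (173, np.float64(59.0), np.float64(-30.2), [10, 202, 197]), (175, np.float64(58.7), np.float64(-31.5), [10, 200, 201])]
w4 268 [(np.float64(59.3), np.float64(-28.9)), (np.float64(59.3), np.float64(-30.5)), (np.float64(59.1), np.float64
[... 1387 characters left out ...]
loat64(-31.3), [11, 198, 218]), (175, np.float64(58.6), np.float64(-30.6), [11, 198, 221])]
w7 268 [(np.float64(59.4), np.float64(-29.5)), (np.float64(59.6), np.float64(-31.8)), (np.float64(59.3), np.float64(-31.8)), (np.float64(58.9), np.float64(-30.7)), (np.float64(58.6), np.float64(-30.8))]
w7 284 [(np.float64(59.4), np.float64(-29.2)), (np.float64(59.4), np.float64(-30.5)), (np.float64(59.2), np.float64(-30.8)), (np.float64(59.1), np.float64(-31.9)), (np.float64(58.9), np.float64(-32.5))]
w7 290 [(np.float64(59.4), np.float64(-29.3)), (np.float64(59.4), np.float64(-30.8)), (np.float64(59.1), np.float64(-30.5)), (np.float64(58.9), np.float64(-30.8)), (np.float64(58.7), np.float64(-31.3))]
```

Shoulder at 59.5 and face at 67.1, a gap of 7.6 mm. I'll advance 6.6.

Emit:
play_rows --pt "0.3 0.2 0 0 0" --pt "0.3 0.4 0 0 0" --pt "0.3 0.55 0 0 0" --pt "0.3 0.66 0 0 0" --pt "0.3 0.66 0 0 0" --pt "0.3 0.66 0 0 0"

```text
t: 7.72
position: [547.2, 209.9, 119.5]
tool_rot: [-1.812, -2.566, -0.0]
force: [0.1, 0.2, -3.7]
opening: 0.129
```

```bash
python3 look.py wrist w8; python3 go.py 560 183 120.6 109.6; python3 meas.py w8;python3 look.py side s8; python3 -c "
from h import *
crop('s8',200,90,140,105,5,'s8c.png')"
```

```text
t 7.77 pos [547.2 209.8 119.5] xang 109.54 tilt [ 0. -0. -1.] F [ 0.7 -0.5 -3.5] T [-0.   -0.05 -0.  ] op 0.128
need cm [-2.955  0.305 -0.106] turn -0.001
top 154 [ 65.3 -20.6 -42.5] [ 65.3  22.9 -42.9] mid 1.14
top 160 [ 63.9 -20.7 -41.9] [ 64.   23.  -42.2] mid 1.15
top 166 [ 62.7 -20.7 -42.3] [ 62.5  23.3 -41.4] mid 1.34
top z -41.96
face edge x 61.98 slope -0.0003
blade 185 [ 56.2    1.19 -31.35] [-4.4  6.7]
blade 230 [ 44.18   1.2  -31.35] [-4.3  6.7]
blade 300 [ 11.72   1.18 -11.42] [-4.7  7. ]
blade 340 [ -4.37   0.99 -11.49] [-4.5  6.5]
```

View pics/w8.png

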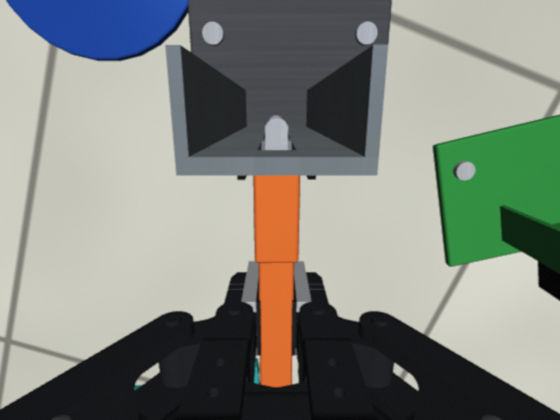

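View pics/s8c.png

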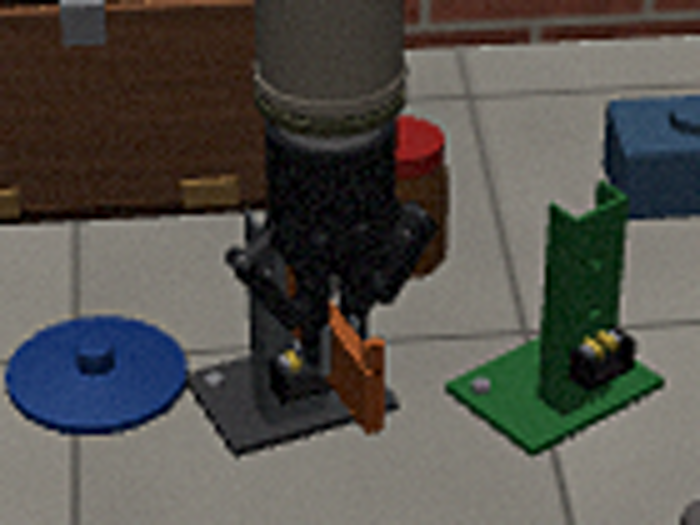

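```bash
python3 - <<'E'
from tf import *
T,W,p,D,hsv=toolcloud("w8")
for u in (200,220,240,310,330,350):
    col=W[:,u,2]; q=np.where((col[140:200]>155)&(col[140:200]<168))[0]+140; print(u,q[[0,-1]],T[q[0],u,0].round(1),T[q[-1],u,0].round(1))
E
```

```text
200 [154 175] 64.6 60.8
220 [153 175] 64.8 60.6
240 [154 175] 64.6 60.6
310 [153 175] 64.8 60.7
330 [154 175] 64.6 60.8
350 [154 175] 64.6 60.7
```

The shoulder gap is about 1.0 mm, both claws are through, and there's no contact force. Now press down gradually.

Emit:
play_rows --pt "0.3 0 0 0.15 0" --pt "0.3 0 0 0.3 0" --pt "0.3 0 0 0.4 0" --pt "0.3 0 0 0.5 0" --pt "0.3 0 0 0.6 0" --pt "0.3 0 0 0.65 0" --pt "0.3 0 0 0.7 0" --newtons 120

```text
t: 8.4
position: [547.7, 208.2, 112.2]
tool_rot: [1.813, 2.564, -0.003]
force: [3.8, -5.1, -2.7]
opening: 0.121
```

```bash
python3 go.py 547.2 209.8 104 109.54
```

```text
t 8.4 pos [547.7 208.2 112.2] xang 109.48 tilt [ 2.0e-04 -2.1e-03 -1.0e+00] F [ 3.8 -5.1 -2.7] T [-1.07 -0.98  0.08] op 0.121
need cm [0.167 0.006 0.82 ] turn -0.0011
```

```bash
python3 look.py wrist w9; python3 go.py 547.2 209.8 104 109.54; python3 - <<'E'
from tf import *
T,W,p,D,hsv=toolcloud("w9")
for u in (200,220,240,310,330,350):
    col=W[:,u,2]; q=np.where((col[110:215]>155)&(col[110:215]<168))[0]+110; print(u,q[[0,-1]],T[q[0],u].round(1),T[q[-1],u].round(1))
for v in (171,173,175,177,180,185,230,255,290,320,360): print(v,T[v,268].round(1),T[v,284].round(1))
E
```

```text
t 8.45 pos [548.2 207.3 112.2] xang 109.41 tilt [ 8.0e-04 -2.9e-03 -1.0e+00] F [ 0.5 -8.3  0.8] T [-2.2  -0.41  0.25] op 0.131
need cm [ 0.267 -0.012  0.821] turn -0.0022
200 [150 173] [ 66.3 -14.7 -43.7] [ 62.3 -13.9 -48.8]
220 [150 173] [ 66.3 -10.5 -43.9] [ 62.3  -9.9 -49.1]
240 [150 173] [ 66.4  -6.2 -44.8] [ 62.3  -6.  -48.7]
310 [149 173] [ 66.5   8.3 -44.2] [ 62.5   7.9 -49.9]
330 [149 173] [ 66.4  12.6 -43. ] [ 62.6  11.7 -50.4]
350 [149 173] [ 66.4  16.8 -43.2] [ 62.2  16.  -48.5]
171 [ 62.9  -0.3 -50.3] [ 62.8   2.8 -49.3]
173 [ 62.4  -0.4 -49.3] [ 62.5   2.8 -50.2]
175 [ 56.7  -1.1 -19.6] [ 56.6   3.5 -19.2]
177 [ 55.9  -1.1 -18.9] [ 56.    3.5 -19.1]
180 [ 54.9  -1.1 -18. ] [ 55.1   3.5 -19. ]
185 [ 58.1  -0.6 -40.6] [ 58.3   3.  -41.2]
230 [ 54.   -0.2 -59.6] [ 53.9   2.6 -59.3]
255 [ 48.3  -0.3 -57.4] [ 49.3   2.7 -59.7]
290 [ 44.2  -0.2 -63.1] [ 43.3   2.7 -61.6]
320 [ 39.5  -0.2 -65.1] [ 40.    2.6 -65.8]
360 [ 31.3  -0.2 -65.3] [ 31.2   2.7 -65.1]
```

View pics/w9.png

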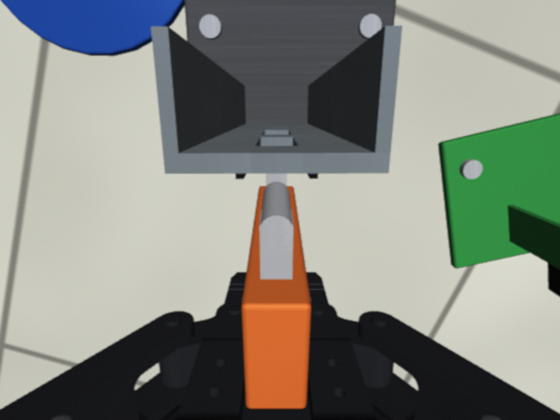

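The bracket has pitched up strongly in the grip: the claws are at (277,230), pointing at the camera and out of the slots. I'll check from the other cameras before moving.

```bash
python3 look.py side s9; python3 look.py scene c9; python3 go.py 547.2 209.8 104 109.54; python3 -c "
from h import *
crop('s9',200,90,140,105,5,'s9c.png'); crop('c9',320,130,110,110,6,'c9c.png')"
```

```text
t 8.55 pos [548.3 206.2 112. ] xang 109.35 tilt [ 3.0e-04 -4.2e-03 -1.0e+00] F [ 1.5 -8.9 -6.3] T [-1.51 -0.24 -0.03] op 0.128
need cm [0.378 0.014 0.801] turn -0.0033
```

View pics/s9c.png

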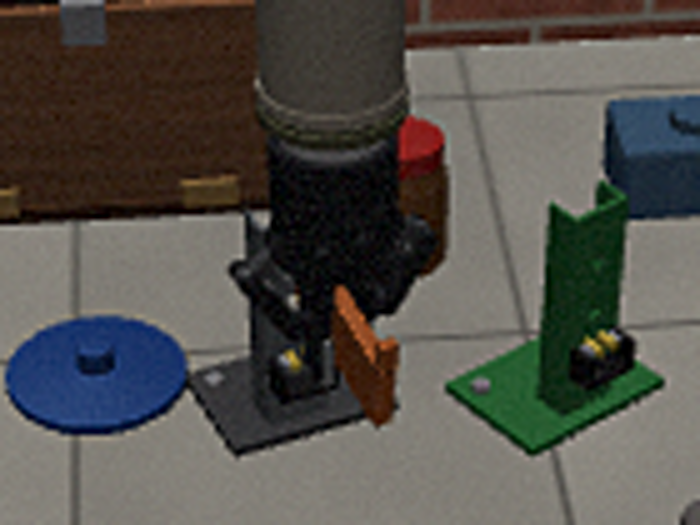

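View pics/c9c.png

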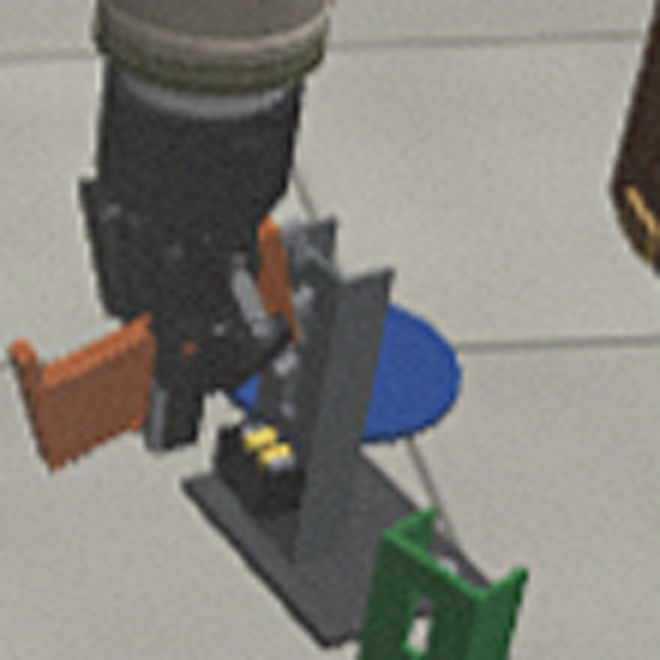

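```bash
python3 -c "
from h import *
crop('w9',215,110,125,110,6,'w9c.png')
crop('c9',345,155,60,60,10,'c9d.png')"
```

```text
(no output)
```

View pics/w9c.png

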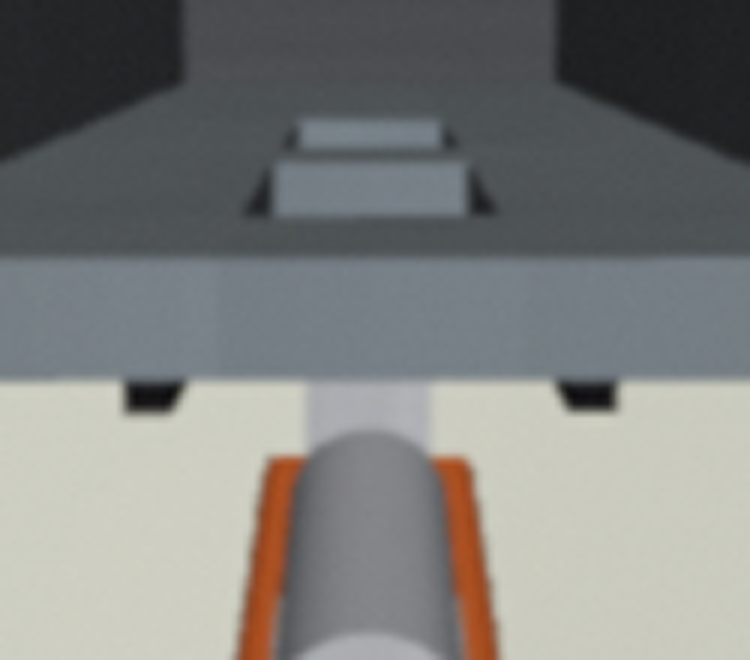

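View pics/c9d.png

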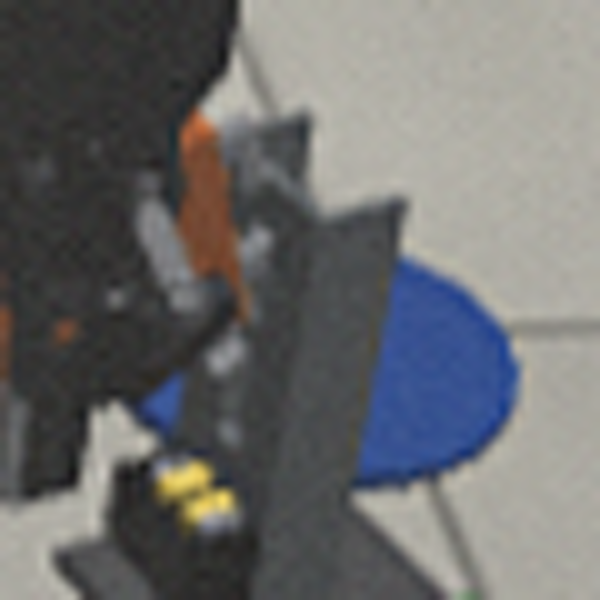

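Both slots show empty from behind in w9c, so the claws are out and only lean on the face. Pressing at the grip point, 53 mm from the tongue, pivoted the bracket between the pads. The plan is to back off, re-level it in the rest, re-grip it nearly above the tongue on the shoulder, and try again.

Emit:
play_rows --pt "0.3 -0.4 0 0 0" --pt "0.3 -0.9 0 0 0" --pt "0.3 -1.5 0 0 0" --pt "0.3 -2.5 0 0 0" --pt "0.3 -4 0 0 0" --pt "0.3 -5.5 0 0 0" --pt "0.3 -6.5 0 0 0" --pt "0.3 -6.5 0 0 0"

```text
t: 9.22
position: [570.1, 145.3, 112.3]
tool_rot: [1.817, 2.562, -0.001]
force: [0.3, -1.0, -3.3]
opening: 0.127
```

```bash
python3 go.py 547.2 209.8 104 109.54; python3 look.py wrist w10; python3 look.py scene c10;python3 look.py side s10; python3 -c "
from h import *
crop('c10',310,130,130,110,6,'c10c.png');crop('s10',200,90,140,105,5,'s10c.png')"
```

```text
t 9.22 pos [570.1 145.3 112.3] xang 109.31 tilt [ 2.0e-04 -1.1e-03 -1.0e+00] F [ 0.3 -1.  -3.3] T [-0.08 -0.03  0.03] op 0.127
need cm [ 6.845 -0.027  0.825] turn -0.004
```

View pics/w10.png

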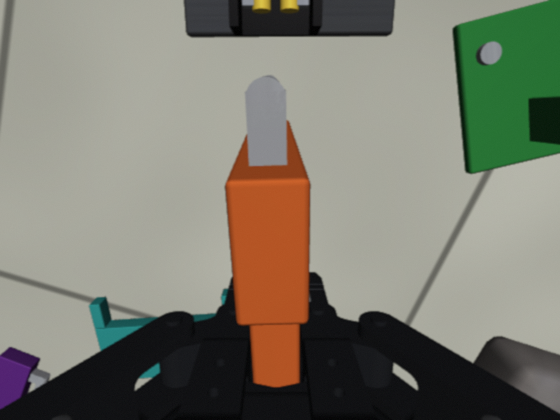

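View pics/c10c.png

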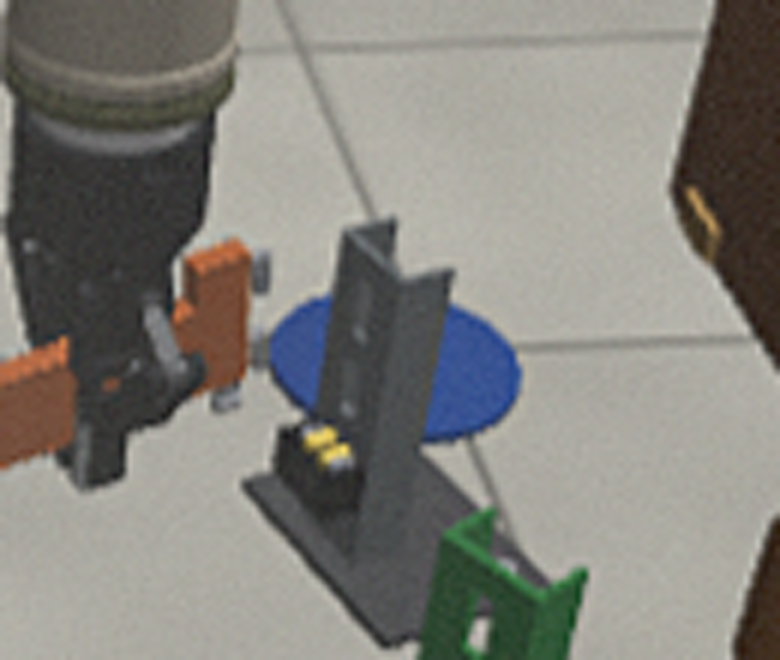

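View pics/s10c.png

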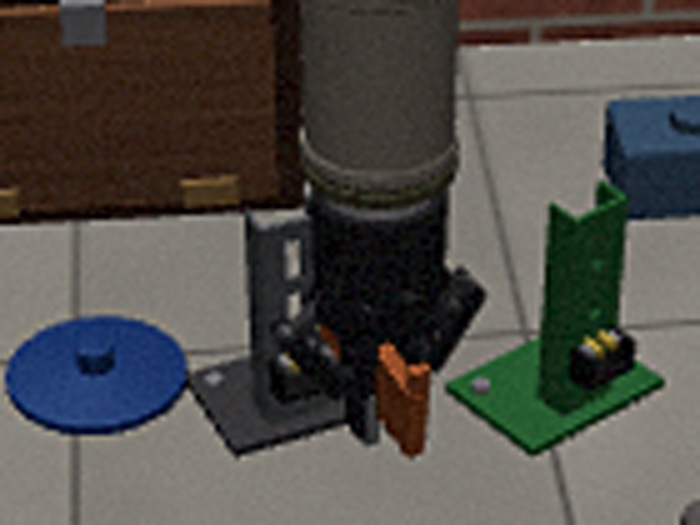

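Freed. The bracket looks closer to level now but sits higher in the grip. Measure its pose in the tool frame.

```bash
python3 - <<'E'
from tf import *
T,W,p,D,hsv=toolcloud("w10")
for v in list(range(75,180,12))+list(range(180,390,12)):
    print(v,T[v,262].round(1),T[v,274].round(1),hsv[v,262,:2])
# finger extents: dark pixels with depth
for lo,hi in [(-70,-50),(-50,-30),(-30,-10),(-10,5),(5,25)]:
    m=(hsv[...,2]<90)&(T[...,2]>lo)&(T[...,2]<hi)&(D>0)&(abs(T[...,1])<80)&(T[...,0]<60); m[:250]=0
    if m.sum()>20: print("finger z",lo,hi,"x max",np.percentile(T[m][:,0],[95,99.5]).round(1),"y",np.percentile(T[m][:,1],[1,99]).round(1))
E
```

```text
75 [ 95.1  -7.5 111.9] [ 9.510e+01 -1.000e-01  1.117e+02] [33 17]
87 [ 77.5  -0.8 -63.7] [ 77.5   0.9 -63.9] [113   7]
99 [ 75.8  -0.8 -63.5] [ 75.8   0.9 -64.2] [108   9]
111 [ 74.1  -0.9 -63.4] [ 74.1   0.9 -63.9] [108   9]
123 [ 72.4  -0.9 -63.4] [ 72.4   0.9 -62.8] [114   9]
135 [ 70.6  -0.9 -63. ] [ 70.6   0.9 -62.5] [120   7]
147 [ 68.8  -1.  -62.7] [ 68.8   0.9 -63.3] [115  11]
159 [ 66.9  -1.  -62.9] [ 66.8   0.9 -62.1] [113   7]
171 [ 65.7  -0.8 -67. ] [ 65.5   0.9 -65.8] [ 10 205]
180 [  74.2    1.3 -117.4] [  74.2    1.3 -117.4] [ 10 202]
192 [  74.2    1.3 -117.4] [  74.2    1.3 -117.4] [ 10 203]
204 [  74.2    1.3 -117.4] [  74.2    1.3 -117.4] [ 10 200]
216 [  74.2    1.3 -117.4] [  74.2    1.3 -117.4] [ 10 200]
228 [  74.2    1.3 -117.4] [  74.2    1.3 -117.4] [ 10 204]
240 [ 56.1  -0.8 -70. ] [ 56.1   0.9 -69.8] [ 10 201]
252 [ 54.2  -0.8 -69.9] [  74.2    1.3 -117.4] [ 10 203]
264 [ 52.2  -0.9 -69.7] [ 52.3   0.9 -70.1] [ 10 201]
276 [ 50.4  -0.9 -70.2] [ 49.8   0.9 -69. ] [ 10 203]
288 [ 47.8  -1.  -69.1] [ 48.1   0.9 -69.7] [ 10 203]
300 [ 45.9  -1.  -69.3] [ 45.3   0.9 -68.4] [ 10 203]
312 [ 43.3  -1.  -68.6] [ 43.3   0.9 -68.7] [ 10 202]
324 [ 40.7  -1.1 -68.1] [ 40.9   0.9 -68.4] [ 10 206]
336 [ 22.5  -2.2 -46.2] [ 23.5   0.7 -47.6] [ 10 203]
348 [ 18.7  -2.2 -45.6] [ 19.2   0.7 -46.3] [ 10 203]
360 [ 15.7  -2.2 -46.3] [ 15.1   0.7 -45.5] [ 10 202]
372 [ 11.6  -2.3 -45.6] [ 11.    0.7 -45. ] [ 10 203]
384 [  8.1  -2.3 -45.8] [  7.8   0.7 -45.5] [ 10 200]
finger z -70 -50 x max [18.2 19.6] y [-55.9  58.8]
finger z -50 -30 x max [17.7 18.3] y [-48.8  51.3]
finger z -30 -10 x max [14.  14.6] y [-38.2  40.7]
finger z -10 5 x max [ 8.1 11.3] y [-17.8  19.8]
finger z 5 25 x max [8.  8.2] y [-17.5  19.7]
```

The bracket rode up about 38 mm in the grip and moved between the last two pictures, so the grip itself let it creep. I'll check whether it is steady now.

```bash
for i in 1 2 3; do python3 look.py wrist w11_$i; done; python3 go.py 547.2 209.8 104 109.54; python3 - <<'E'
from tf import *
for k in ("w10","w11_1","w11_2","w11_3"):
    T,W,p,D,hsv=toolcloud(k); s=load(k)[3]
    print(k,round(s["t"],2),T[171,262].round(1),T[264,262].round(1),T[324,262].round(1),T[384,262].round(1),s["opening"].round(4))
E
```

```text
t 9.52 pos [568.5 149.9 112.6] xang 109.65 tilt [-1.e-04  7.e-04 -1.e+00] F [-0.  -0.2 -3.4] T [-0.05 -0.04 -0.02] op 0.125
need cm [6.356 0.008 0.866] turn 0.0019Traceback (most recent call last):
  File "<stdin>", line 4, in <module>
AttributeError: 'float' object has no attribute 'round'
```

View pics/w11_3.png

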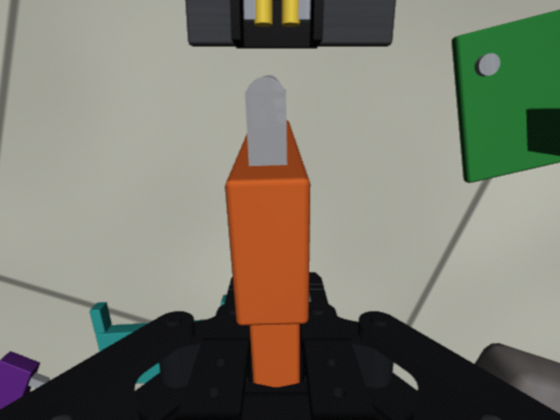

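It's steady. The blade top is at tool z≈-46, against the palm, so when pushed up by the tongue it was drawn into the gripper until the palm stopped it. 

New plan:
1. Set it back in the rest. The fingertips stop just above the base, and I open slightly so it drops level between the guiding fingers.
2. Re-grip lower, so the palm sits on the shoulder top nearly above the tongue and backs the press.

First, the exact pose in the tool.

```bash
python3 - <<'E'
from tf import *
for k in ("w10","w11_3"):
    T,W,p,D,hsv=toolcloud(k)
    for v in (100,130,175,240,290,315,340,370):
        dep=T[v,230:320]; 
        q=np.where((dep[:,2]<-35)&(dep[:,2]>-80)&((hsv[v,230:320,1]>150) if v>170 else (hsv[v,230:320,1]<60)))[0]
        if len(q)>4:
            q=q[abs(dep[q,2]-np.median(dep[q,2]))<3]; print(k,v,"x",dep[q,0].mean().round(1),"y",dep[q[[0,-1]],1].round(1),"mid",dep[q[[0,-1]],1].mean().round(2),"z",dep[q,2].mean().round(1))
E
python3 go.py 545.9 -150.1 160 120.65
```

```text
w10 100 x 75.7 y [-3.3  2.6] mid -0.35 z -63.7
w10 130 x 71.4 y [-3.1  2.6] mid -0.26 z -63.3
w10 175 x 65.2 y [-5.5  3.2] mid -1.13 z -67.5
w10 240 x 56.0 y [-5.6  6. ] mid 0.17 z -69.8
w10 290 x 47.4 y [-5.5  6.3] mid 0.4 z -69.0
w10 315 x 42.7 y [-5.6  6.3] mid 0.35 z -68.6
w10 340 x 21.4 y [-5.1  6.6] mid 0.72 z -46.3
w10 370 x 12.1 y [-4.8  6.7] mid 0.97 z -45.5
w11_3 100 x 75.7 y [-3.4  2.6] mid -0.41 z -63.5
w11_3 130 x 71.4 y [-3.1  2.6] mid -0.27 z -63.5
w11_3 175 x 65.3 y [-5.4  3.2] mid -1.09 z -67.6
w11_3 240 x 56.0 y [-5.6  6. ] mid 0.2 z -69.7
w11_3 290 x 47.4 y [-5.7  6.3] mid 0.32 z -68.9
w11_3 315 x 42.7 y [-5.4  6.2] mid 0.42 z -68.6
w11_3 340 x 21.5 y [-5.1  6.6] mid 0.73 z -46.4
w11_3 370 x 12.0 y [-4.9  6.7] mid 0.89 z -45.4
t 9.52 pos [568.5 149.9 112.6] xang 109.65 tilt [-1.e-04  7.e-04 -1.e+00] F [-0.  -0.2 -3.4] T [-0.05 -0.04 -0.02] op 0.125
need cm [-27.491 -12.215  -4.759] turn -0.192
```

Emit:
play_rows --pt "0.3 -1 -0.4 -1.5 -0.01" --pt "0.3 -3 -1.3 -3 -0.03" --pt "0.3 -6 -2.6 -4.5 -0.05" --pt "0.3 -9.3 -4.1 -4.8 -0.07" --pt "0.3 -12.6 -5.6 -4.8 -0.09" --pt "0.3 -15.9 -7.1 -4.8 -0.11" --pt "0.3 -19.2 -8.5 -4.8 -0.13" --pt "0.3 -22 -9.8 -4.8 -0.15"

```text
t: 10.18
position: [549.9, -93.6, 160.7]
tool_rot: [1.613, 2.695, -0.0]
force: [0.9, -0.1, -3.5]
opening: 0.125
```

```bash
python3 go.py 545.9 -150.6 160 119.5
```

```text
t 10.18 pos [549.9 -93.6 160.7] xang 118.18 tilt [ 4.e-04 -6.e-04 -1.e+00] F [ 0.9 -0.1 -3.5] T [-0.01 -0.07 -0.  ] op 0.125
need cm [-4.841 -3.044  0.077] turn -0.023
```

Emit:
play_rows --pt "0.3 -2.5 -1.5 0 -0.01" --pt "0.3 -4 -2.5 0 -0.023" --pt "0.3 -4.8 -3 0 -0.023" --pt "0.3 -4.9 -3.05 0 -0.023" --pt "0.3 -4.9 -3.05 0 -0.023" --pt "0.3 -4.9 -3.05 0 -0.023" --pt "0.3 -4.9 -3.05 0 -0.023"

```text
t: 10.77
position: [546.8, -146.6, 160.6]
tool_rot: [-1.579, -2.716, -0.002]
force: [-0.1, 0.5, -2.9]
opening: 0.123
```

```bash
python3 look.py wrist w12; python3 go.py 545.9 -150.6 60 119.5
```

```text
t 10.82 pos [ 546.8 -146.9  160.7] xang 119.62 tilt [ 3.e-04  7.e-04 -1.e+00] F [ 0.1 -0.1 -3.6] T [-0.02  0.01  0.03] op 0.123
need cm [-0.28  -0.267 10.066] turn 0.0022
```

View pics/w12.png

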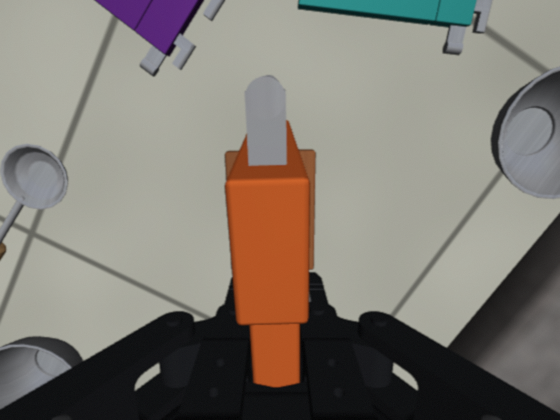

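Emit:
play_rows --pt "0.3 -0.28 -0.2 1.5 0" --pt "0.3 -0.28 -0.26 4 0" --pt "0.3 -0.28 -0.26 6.5 0" --pt "0.3 -0.28 -0.26 8.5 0" --pt "0.3 -0.28 -0.26 9.5 0" --pt "0.3 -0.28 -0.26 9.5 0" --pt "0.3 -0.28 -0.26 9.5 0"

```text
t: 11.4
position: [545.8, -152.1, 65.9]
tool_rot: [-1.582, -2.714, -0.001]
force: [0.5, -0.7, -2.4]
opening: 0.122
```

```bash
python3 look.py wrist w13; python3 go.py 545.9 -150.6 38.5 119.5; python3 - <<'E'
from tf import *
for k in ("w3","w13"):
    T,W,p,D,hsv=toolcloud(k); s=load(k)[3]
    m=(W[...,2]>8)&(W[...,2]<16)&(D>0)&(hsv[...,1]>60)&(hsv[...,0]<20)&(abs(T[...,0]-35)<40)
    m[:, :190]=0; m[:,370:]=0
    for xx in (25,32,38,44):
        q=m&(abs(T[...,0]-xx)<1.5); 
        if q.sum()>10: print(k,xx,"y",np.percentile(T[q][:,1],[1,99]).round(1),q.sum(),"mid",np.percentile(T[q][:,1],[1,99]).mean().round(2))
    e=[]
    for u in range(212,340,4):
        r=np.where(m[:,u])[0]
        if len(r): e.append(T[r.min(),u])
    e=np.array(e); print(k,"back edge x",np.median(e[:,0]).round(2),"slope",np.polyfit(e[:,1],e[:,0],1).round(4)[0])
E
```

```text
t 11.45 pos [ 546.5 -152.4   66.7] xang 119.49 tilt [ 1.6e-03 -1.0e-04 -1.0e+00] F [ 0.1 -0.6 -3.3] T [ 0.02 -0.04 -0.02] op 0.121
need cm [0.19  0.039 2.822] turn -0.0001
w3 25 y [-34.1  34.6] 343 mid 0.22
w3 32 y [-33.8  34.3] 370 mid 0.25
w3 38 y [-32.3  31.8] 148 mid -0.26
w3 back edge x 36.67 slope 0.05
w13 25 y [-33.9  34.8] 265 mid 0.46
w13 32 y [-33.9  34.4] 273 mid 0.23
w13 38 y [-34.1  34.7] 287 mid 0.28
w13 44 y [-34.3  34.2] 330 mid -0.03
w13 back edge x 49.27 slope 0.0203
```

View pics/w13.png

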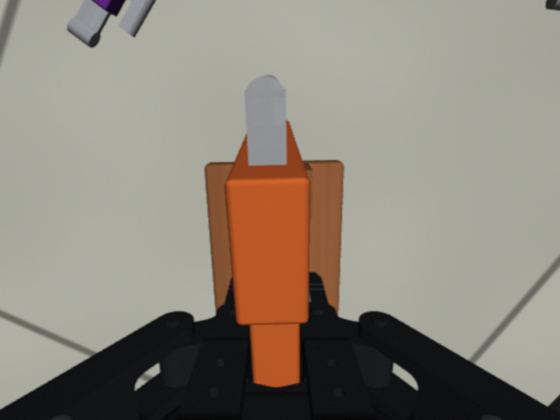

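The rest's yaw and position agree with the bracket in hand: 0.25 mm off in y, about 0 in x. I'll lower until the tips are just over the base, then open a crack.

Emit:
play_rows --pt "0.3 0.1 -0.02 0.8 0" --pt "0.3 0.1 -0.02 1.5 0" --pt "0.3 0.1 -0.02 2.1 0" --pt "0.3 0.1 -0.02 2.5 0" --pt "0.3 0.1 -0.02 2.65 0" --pt "0.3 0.1 -0.02 2.65 0" --pt "0.3 0.1 -0.02 2.65 0"

```text
t: 12.03
position: [544.9, -152.1, 39.0]
tool_rot: [-1.584, -2.713, -0.0]
force: [0.4, 0.6, -2.9]
opening: 0.122
```

```bash
python3 go.py 545.9 -150.6 38.5 119.5;python3 look.py wrist w14;python3 look.py side s14; python3 look.py scene c14; python3 - <<'E'
from tf import *
crop('c14',165,150,110,100,7,'c14c.png');crop('s14',230,200,100,100,6,'s14c.png')
T,W,p,D,hsv=toolcloud("w14")
for v in (175,240,290,315,340,370): print(v,T[v,262].round(1))
E
```

```text
t 12.03 pos [ 544.9 -152.1   39. ] xang 119.45 tilt [ 0.e+00  2.e-04 -1.e+00] F [ 0.4  0.6 -2.9] T [-0.02  0.02 -0.02] op 0.122
need cm [0.08  0.156 0.055] turn -0.0008
175 [  74.     1.3 -117.4]
240 [ 55.7  -0.8 -69.5]
290 [ 47.5  -0.9 -69.5]
315 [ 42.4  -1.  -68.5]
340 [ 20.8  -2.1 -45.7]
370 [ 11.9  -2.2 -45.5]
```

View pics/c14c.png

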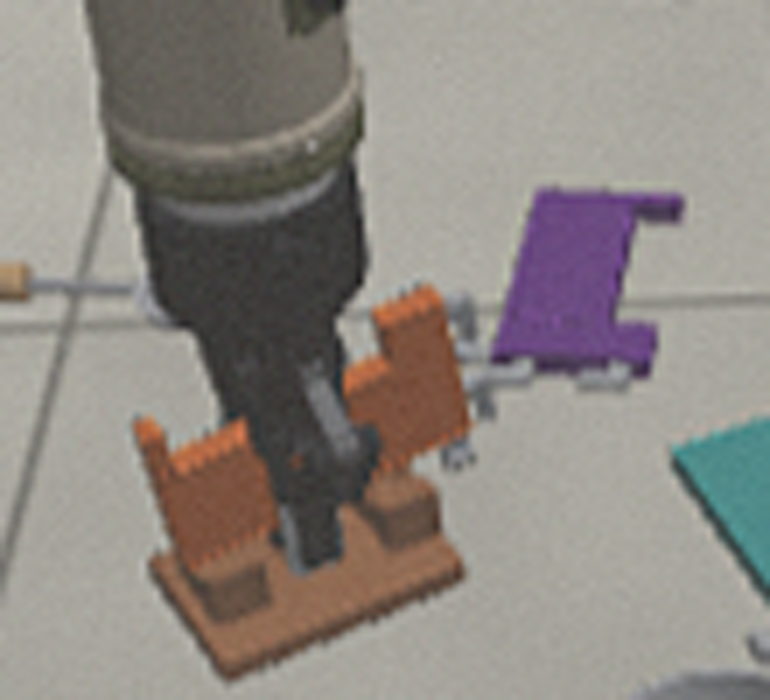

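View pics/s14c.png

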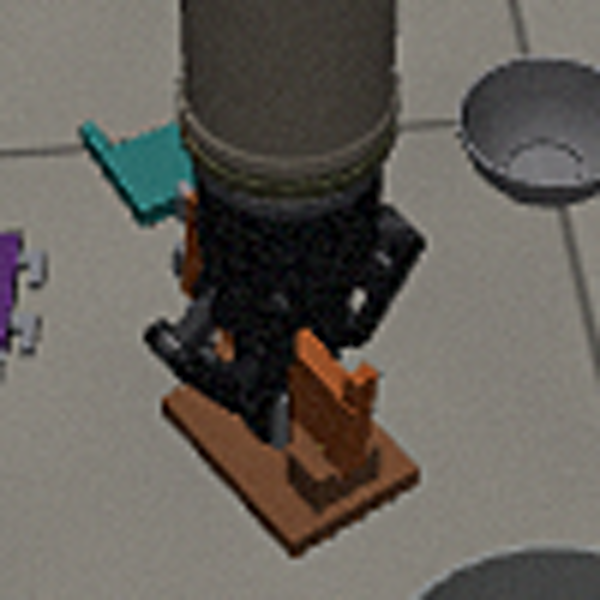

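The front edge sits in the front fork and the rear is above its fork. One check of lateral alignment before opening.

```bash
python3 - <<'E'
from tf import *
for k in ("w13","w14"):
    T,W,p,D,hsv=toolcloud(k); s=load(k)[3]
    m=(W[...,2]>8)&(W[...,2]<16)&(D>0)&(hsv[...,1]>60)&(hsv[...,0]<20)
    m[:, :180]=0; m[:,380:]=0; m[300:]=0
    for xx in (26,30,34,38,42,46):
        q=m&(abs(T[...,0]-xx)<1.5); 
        if q.sum()>10: y=T[q][:,1]; print(k,xx,"y",np.percentile(y,[.5,99.5]).round(2),"mid",np.percentile(y,[.5,99.5]).mean().round(2))
    # shoulder mids
    for v in (240,290,315,340,370):
        dep=T[v,225:325]; q=np.where((dep[:,2]<-35)&(dep[:,2]>-80)&(hsv[v,225:325,1]>150))[0]; q=q[abs(dep[q,2]-np.median(dep[q,2]))<3]
        print("   br x",dep[q,0].mean().round(1),"mid",dep[q[[0,-1]],1].mean().round(2))
E
python3 go.py 545.9 -150.6 38.5 119.5
```

```text
w13 26 y [-33.81  34.81] mid 0.5
w13 30 y [-34.07  34.5 ] mid 0.21
w13 34 y [-34.18  34.98] mid 0.4
w13 38 y [-34.21  34.72] mid 0.25
w13 42 y [-34.33  34.37] mid 0.02
w13 46 y [-34.28  34.2 ] mid -0.04
   br x 55.8 mid 0.2
   br x 47.3 mid 0.45
   br x 42.5 mid 0.53
   br x 21.4 mid 0.71
   br x 11.8 mid 1.04
w14 26 y [-33.19  35.93] mid 1.37
w14 30 y [-33.31  35.35] mid 1.02
w14 34 y [-33.26  35.6 ] mid 1.17
w14 38 y [-33.27  35.33] mid 1.03
w14 42 y [-33.51  35.05] mid 0.77
w14 46 y [-33.62  35.29] mid 0.84
   br x 55.8 mid 0.24
   br x 47.2 mid 0.49
   br x 42.4 mid 0.46
   br x 21.3 mid 0.83
   br x 11.8 mid 0.99
t 12.18 pos [ 545.1 -152.1   39.3] xang 119.45 tilt [ 6.e-04 -1.e-04 -1.e+00] F [-0.5  1.  -2.9] T [-0.05 -0.04 -0.02] op 0.12
need cm [0.096 0.143 0.084] turn -0.0009
```

Bracket is 0.5 mm to the left. I'll shift it and open to 16 mm.

Emit:
play_rows --pt "0.3 0 0.05 0 0" --pt "0.3 0 0.05 0 0" --pt "1.5 0 0.05 0 0" --pt "1.6 0 0.05 0 0" --pt "1.6 0 0.05 0 0" --pt "1.6 0 0.05 0 0" --pt "1.6 0 0.05 0 0" --newtons 40

```text
t: 12.77
position: [545.4, -151.9, 39.2]
tool_rot: [1.584, 2.713, 0.0]
force: [0.0, -0.2, 0.5]
opening: 0.189
```

```bash
python3 go.py 545.9 -150.6 38.5 119.5;python3 look.py wrist w15; python3 look.py scene c15; python3 - <<'E'
from tf import *
crop('c15',165,150,110,100,7,'c15c.png')
T,W,p,D,hsv=toolcloud("w15")
for v in range(175,390,20): print(v,T[v,262].round(1),W[v,262].round(1),hsv[v,262])
E
```

```text
t 12.77 pos [ 545.4 -151.9   39.2] xang 119.45 tilt [ 3.e-04 -1.e-04 -1.e+00] F [ 0.  -0.2  0.5] T [-0.04  0.08  0.04] op 0.189
need cm [0.093 0.108 0.072] turn -0.0009
175 [ 64.2  -0.9 -63. ] [513.  -96.5 102.2] [ 10 200 196]
195 [ 60.4  -1.1 -60.5] [514.8 -99.9  99.7] [ 10 202 194]
215 [ 57.2  -1.1 -61.5] [ 516.4 -102.7  100.7] [ 10 202 196]
235 [ 53.3  -1.1 -60.8] [ 518.2 -106.   100. ] [ 10 201 195]
255 [ 49.7  -1.2 -61. ] [ 520.  -109.2  100.2] [ 10 202 193]
275 [ 45.6  -1.2 -60.6] [ 521.9 -112.9   99.8] [ 10 201 193]
295 [ 29.1  -2.3 -38.9] [ 529.1 -127.7   78.1] [ 10 201 195]
315 [ 23.4  -2.3 -39. ] [ 531.9 -132.7   78.2] [ 10 202 193]
335 [ 17.3  -2.4 -38.9] [ 534.8 -138.    78.1] [ 10 202 193]
355 [ 10.4  -2.5 -38.1] [ 538.1 -144.1   77.3] [ 10 202 193]
375 [  4.2  -2.6 -38.6] [ 541.1 -149.5   77.8] [ 10 201 193]
```

View pics/c15c.png

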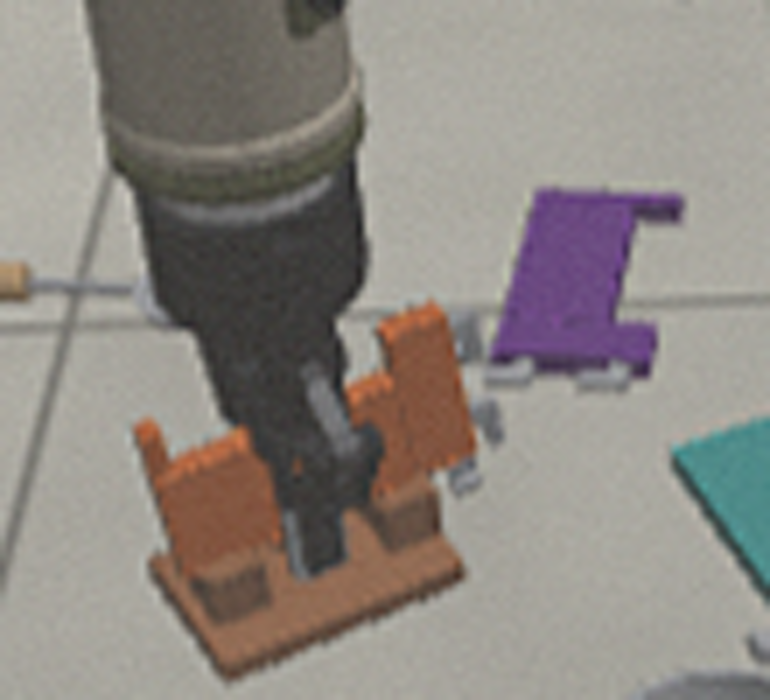

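View pics/w15.png

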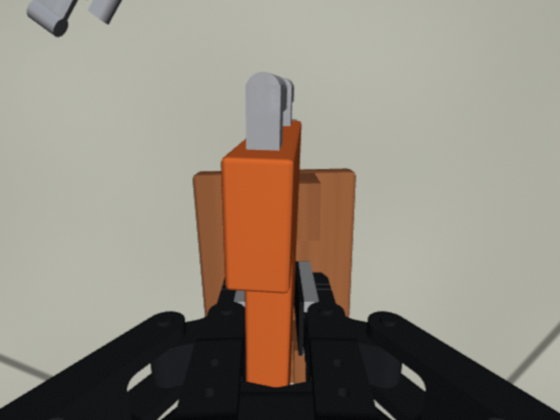

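It dropped level to 4 mm above its seat but leans left (roll) against the left finger. I'll nudge it upright with the fingers.

Emit:
play_rows --pt "1.6 0 0.15 0 0" --pt "1.6 0 0.25 0 0" --pt "1.6 0 0.25 0 0" --pt "1.6 0 0.1 0 0" --pt "1.6 0 0 0 0" --pt "1.6 0 0.1 0 0" --pt "1.6 0 0.1 0 0"

```text
t: 13.45
position: [546.2, -151.3, 39.0]
tool_rot: [1.584, 2.713, 0.0]
force: [-1.2, 0.3, -0.5]
opening: 0.186
```

```bash
python3 go.py 545.9 -150.6 38.5 119.5;python3 look.py wrist w16;  python3 - <<'E'
from tf import *
T,W,p,D,hsv=toolcloud("w16")
for v in range(175,390,40): print(v,T[v,262].round(1),W[v,262].round(1),hsv[v,262])
E
```

```text
t 13.45 pos [ 546.2 -151.3   39. ] xang 119.45 tilt [ 0.e+00  1.e-04 -1.e+00] F [-1.2  0.3 -0.5] T [-0.03  0.04 -0.02] op 0.186
need cm [0.078 0.013 0.053] turn -0.0009
175 [ 64.1  -0.9 -62.1] [513.9 -96.  101.1] [ 10 201 195]
215 [ 57.2  -1.1 -61.5] [ 517.1 -102.1  100.5] [ 10 201 194]
255 [ 50.3  -1.1 -62.6] [ 520.5 -108.1  101.6] [ 10 202 192]
295 [ 29.9  -2.2 -40.2] [ 529.5 -126.4   79.2] [ 10 202 183]
335 [ 17.5  -2.4 -39.1] [ 535.5 -137.3   78.2] [ 10 202 192]
375 [  4.   -2.6 -38.4] [ 541.9 -149.1   77.4] [ 10 204 190]
```

View pics/w16.png

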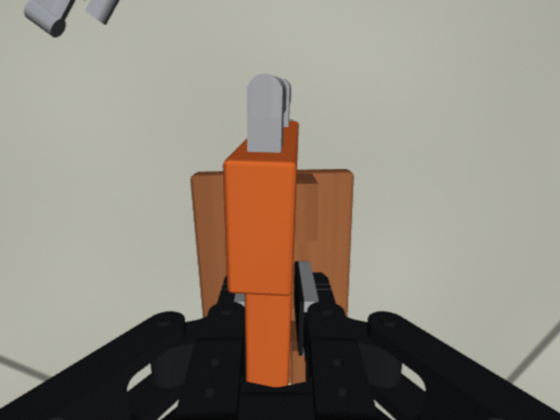

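Emit:
play_rows --pt "1 0 0 0 0" --pt "0.8 0 0 0 0" --pt "0.8 0 0 0 0" --pt "0.8 0 0 0 0" --pt "0.8 0 0 0 0" --newtons 20

```text
t: 13.92
position: [546.2, -151.3, 39.0]
tool_rot: [1.584, 2.713, 0.0]
force: [0.4, -0.1, -1.4]
opening: 0.136
```

```bash
python3 go.py 545.9 -150.6 38.5 119.5;python3 look.py wrist w17;  python3 - <<'E'
from tf import *
T,W,p,D,hsv=toolcloud("w17")
m=(W[...,2]>8)&(W[...,2]<16)&(D>0)&(hsv[...,1]>60)&(hsv[...,0]<20)
m[:, :180]=0; m[:,380:]=0; m[300:]=0
for xx in (26,30,34,38,42,46):
        q=m&(abs(T[...,0]-xx)<1.5); 
        if q.sum()>10: y=T[q][:,1]; print(xx,"y",np.percentile(y,[.5,99.5]).round(2),"mid",np.percentile(y,[.5,99.5]).mean().round(2))
for v in range(180,390,20):
        dep=T[v,215:325]; q=np.where((dep[:,2]<-30)&(dep[:,2]>-80)&(hsv[v,215:325,1]>150))[0]
        if len(q)<5: continue
        q=q[abs(dep[q,2]-np.median(dep[q,2]))<2]
        print("   br x",dep[q,0].mean().round(1),"y",dep[q[[0,-1]],1].round(1),"mid",dep[q[[0,-1]],1].mean().round(2),"z",(39-dep[q[[2,-3]],2]).round(1))
E
```

```text
t 13.92 pos [ 546.2 -151.3   39. ] xang 119.45 tilt [ 1.e-04  1.e-04 -1.e+00] F [ 0.4 -0.1 -1.4] T [-0.03 -0.1  -0.02] op 0.136
need cm [0.076 0.006 0.052] turn -0.0008
26 y [-34.55  33.89] mid -0.33
30 y [-34.74  34.32] mid -0.21
34 y [-34.76  33.81] mid -0.47
38 y [-35.02  33.99] mid -0.52
42 y [-35.11  33.75] mid -0.68
46 y [-34.86  33.54] mid -0.66
   br x 63.4 y [-4.7  7. ] mid 1.11 z [101.1 101.3]
   br x 60.1 y [-4.6  6.9] mid 1.17 z [100.6 102. ]
   br x 56.6 y [-5.   6.8] mid 0.91 z [101.4 101.3]
   br x 52.9 y [-4.9  7. ] mid 1.04 z [100.5 100.8]
   br x 49.1 y [-4.9  6.9] mid 1.01 z [101.3  99.9]
   br x 45.1 y [-4.8  6.9] mid 1.02 z [100.5 100.1]
   br x 28.6 y [-4.5  6.8] mid 1.12 z [79.7 79.5]
   br x 22.6 y [-5.   6.7] mid 0.88 z [78.2 78.6]
   br x 16.1 y [-4.8  6.8] mid 0.99 z [79.2 78.3]
   br x 9.4 y [-5.1  6.7] mid 0.82 z [77.7 77.3]
   br x 2.3 y [-4.9  6.9] mid 1.01 z [77.3 77.9]
```

View pics/w17.png

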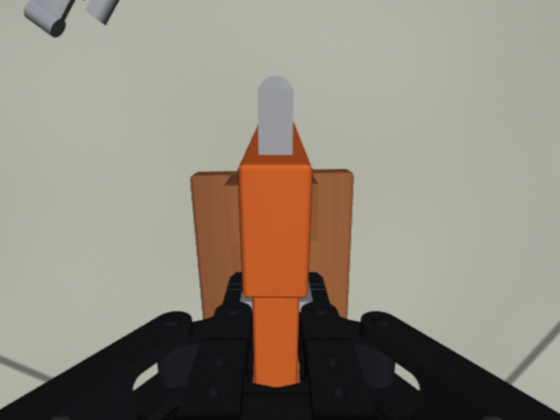

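The bracket is upright again but 1 mm right and 0.018 rad off from the rest axis. I'll align it and open only slightly.

Emit:
play_rows --pt "0.8 0 -0.05 0 -0.01" --pt "0.8 0 -0.085 0 -0.018" --pt "0.8 0 -0.085 0 -0.018" --pt "1.4 0 -0.085 0 -0.018" --pt "1.4 0 -0.085 0 -0.018" --pt "1.4 0 -0.085 0 -0.018" --pt "1.4 0 -0.085 0 -0.018"

```text
t: 14.55
position: [545.5, -151.8, 39.2]
tool_rot: [1.559, 2.727, 0.0]
force: [0.7, -0.1, 0.6]
opening: 0.163
```

```bash
cat > rb.py <<'E'
import sys
from tf import *
k=sys.argv[1]; s=load(k)[3]; z0=s["position"][2]
T,W,p,D,hsv=toolcloud(k)
m=(W[...,2]>8)&(W[...,2]<16)&(D>0)&(hsv[...,1]>60)&(hsv[...,0]<20)
m[:, :180]=0; m[:,380:]=0; m[300:]=0
for xx in (26,34,42):
        q=m&(abs(T[...,0]-xx)<2.5); 
        if q.sum()>10: y=T[q][:,1]; print("rest",xx,"y",np.percentile(y,[.5,99.5]).round(2),"mid",np.percentile(y,[.5,99.5]).mean().round(2))
for v in range(180,390,30):
        dep=T[v,215:325]; q=np.where((dep[:,2]<-25)&(dep[:,2]>-80)&(hsv[v,215:325,1]>150))[0]
        if len(q)<5: continue
        q=q[abs(dep[q,2]-np.median(dep[q,2]))<2]
        print("   br x",dep[q,0].mean().round(1),"y",dep[q[[0,-1]],1].round(1),"mid",dep[q[[0,-1]],1].mean().round(2),"z",(z0-dep[q,2].mean()).round(1))
E
python3 go.py 545.9 -150.6 38.5 119.5;python3 look.py wrist w18;  python3 rb.py w18
```

```text
t 14.55 pos [ 545.5 -151.8   39.2] xang 120.48 tilt [ 3.e-04 -1.e-04 -1.e+00] F [ 0.7 -0.1  0.6] T [ 0.02 -0.    0.01] op 0.163
need cm [0.086 0.094 0.068] turn 0.0171
rest 26 y [-33.43  35.43] mid 1.0
rest 34 y [-33.41  35.27] mid 0.93
rest 42 y [-33.45  35.56] mid 1.06
   br x 61.7 y [-4.9  6.5] mid 0.8 z 93.6
   br x 56.0 y [-5.   6.6] mid 0.83 z 93.8
   br x 50.0 y [-5.2  6.8] mid 0.81 z 93.8
   br x 34.0 y [-4.7  6.5] mid 0.92 z 73.7
   br x 25.1 y [-4.9  6.8] mid 0.93 z 73.7
   br x 15.9 y [-5.1  6.6] mid 0.74 z 73.9
   br x 5.9 y [-5.   6.8] mid 0.89 z 73.8
```

View pics/w18.png

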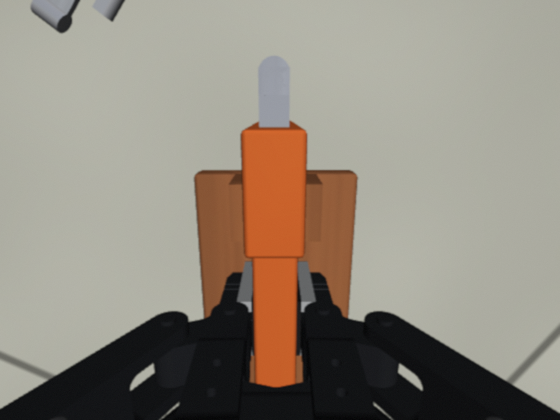

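It has seated properly (blade top 73.8, shoulder top 93.8), with the grip point at tool x≈+11.5. Next I raise with the fingers open, move forward 14.5 mm, and come down until the palm nearly touches the shoulder top.

Emit:
play_rows --pt "3 0 0.01 0 0" --pt "3 0 0.01 0 0" --pt "3 0 0.01 -0.7 0" --pt "3 0 0.01 -1.4 0" --pt "3 0.7 0.01 -1.4 0" --pt "3 1.4 0.01 -1.4 0" --pt "3 1.4 0.01 -1.4 0" --pt "3 1.4 0.01 -1.4 0"

```text
t: 15.27
position: [538.1, -139.1, 53.1]
tool_rot: [1.558, 2.728, -0.0]
force: [-0.8, 0.3, 0.2]
opening: 0.35
```

```bash
python3 go.py 545.9 -150.6 46.5 120.5;python3 look.py wrist w19;  python3 rb.py w19; python3 - <<'E'
from tf import *
T,W,p,D,hsv=toolcloud("w19")
# shoulder rear/front in x
for u in (262,276,290):
    print(u,[(v,T[v,u,0].round(1),T[v,u,2].round(1)) for v in range(150,345,8)])
E
```

```text
t 15.27 pos [ 538.1 -139.1   53.1] xang 120.54 tilt [-0.e+00 -1.e-04 -1.e+00] F [-0.8  0.3  0.2] T [-0.07 -0.06  0.02] op 0.35
need cm [-1.389  0.082  0.664] turn 0.0006
rest 26 y [-33.38  35.4 ] mid 1.01
rest 34 y [-33.27  34.82] mid 0.77
   br x 56.1 y [-4.3  5.9] mid 0.77 z 78.8
   br x 52.0 y [-5.2  6.7] mid 0.73 z 93.8
   br x 44.7 y [-5.1  6.5] mid 0.69 z 93.8
   br x 36.9 y [-5.   6.5] mid 0.73 z 93.7
262 [(150, np.float64(64.9), np.float64(-33.2)), (158, np.float64(62.9), np.float64(-32.5)), (166, np.float64(61.0), np.float64(-32.7)), (174, np.float64(59.0), np.float64(-32.5)), (182, np.float64(56.9), np.float64(-32.1)), (190, np.float64(55.9), np.float64(-36.7)), (198, np.float64(54.6), np.float64(-39.5)), (206, np.float64(52.9), np.float64(-40.2)), (214, np.float64(51.4), np.float64(-41.5)), (222, np.float64(49.0), np.float64(-40.0)), (230, np.float64(47.2), np.float64(-40.8)), (238, np.float64(45.2), np.float64(-40.5)), (246, np.float64(43.6), np.float64(-41.7)), (254, np.float64(40.7), np.float64(-39.6)), (262, np.float64(38.9), np.float64(-40.4)), (270, np.float64(37.0),
[... 1915 characters left out ...]
(222, np.float64(48.9), np.float64(-39.8)), (230, np.float64(47.2), np.float64(-40.6)), (238, np.float64(45.4), np.float64(-41.3)), (246, np.float64(43.4), np.float64(-41.3)), (254, np.float64(41.1), np.float64(-40.5)), (262, np.float64(38.5), np.float64(-39.5)), (270, np.float64(37.0), np.float64(-40.8)), (278, np.float64(35.2), np.float64(-41.5)), (286, np.float64(32.4), np.float64(-40.2)), (294, np.float64(18.5), np.float64(-19.8)), (302, np.float64(16.6), np.float64(-21.3)), (310, np.float64(13.2), np.float64(-20.4)), (318, np.float64(10.5), np.float64(-20.7)), (326, np.float64(7.8), np.float64(-21.1)), (334, np.float64(5.0), np.float64(-21.4)), (342, np.float64(1.5), np.float64(-20.7))]
```

View pics/w19.png

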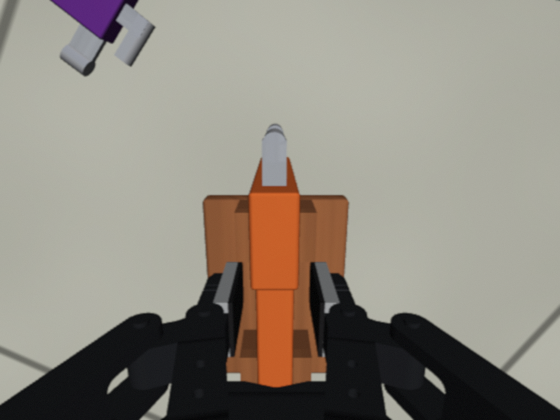

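Pads are now at bracket x≈+4 and clear of the rear fork. I'll descend in small steps, watching for palm contact.

Emit:
play_rows --pt "3 -0.05 -0.04 0.3 0" --pt "3 -0.05 -0.04 0.5 0" --pt "3 -0.05 -0.04 0.6 0" --pt "3 -0.05 -0.04 0.65 0" --pt "3 -0.05 -0.04 0.65 0"

```text
t: 15.73
position: [538.1, -140.2, 46.1]
tool_rot: [-1.559, -2.727, -0.0]
force: [0.5, 0.3, 0.3]
opening: 0.352
```

```bash
python3 go.py 538 -139.1 46.5 120.5
```

```text
t 15.73 pos [ 538.1 -140.2   46.1] xang 120.48 tilt [-6.e-04  4.e-04 -1.e+00] F [0.5 0.3 0.3] T [-0.04  0.03  0.01] op 0.352
need cm [ 0.104  0.046 -0.036] turn -0.0003
```

Continue down slowly until there is a light touch.

Emit:
play_rows --pt "3 0 0 0.05 0" --pt "3 0 0 0.1 0" --pt "3 0 0 0.1 0" --pt "3 0 0 0.1 0"

```text
t: 16.07
position: [538.3, -140.3, 45.5]
tool_rot: [1.559, 2.727, 0.0]
force: [-0.6, 0.7, 0.5]
opening: 0.353
```

Emit:
play_rows --pt "3 0 0 0.05 0" --pt "3 0 0 0.1 0" --pt "3 0 0 0.1 0" --pt "3 0 0 0.1 0"

```text
t: 16.4
position: [538.3, -140.3, 44.5]
tool_rot: [-1.559, -2.727, -0.0]
force: [-1.0, -0.4, -0.2]
opening: 0.35
```

```bash
python3 go.py 538 -139.1 46.5 120.5; python3 look.py wrist w20; python3 rb.py w20; python3 look.py scene c20; python3 -c "
from h import *
crop('c20',165,150,110,100,7,'c20c.png')"
```

```text
t 16.4 pos [ 538.3 -140.3   44.5] xang 120.49 tilt [-0.e+00  1.e-04 -1.e+00] F [-1.  -0.4 -0.2] T [ 0.02 -0.04  0.04] op 0.35
need cm [ 0.115  0.034 -0.201] turn -0.0002
rest 26 y [-32.91  36.03] mid 1.56
rest 34 y [-32.77  35.41] mid 1.32
   br x 57.2 y [-4.   6.7] mid 1.32 z 75.3
   br x 54.5 y [-4.7  7.1] mid 1.23 z 93.7
   br x 48.0 y [-4.6  7.1] mid 1.22 z 93.8
   br x 41.1 y [-4.5  6.9] mid 1.21 z 93.8
   br x 33.9 y [-4.7  7.1] mid 1.2 z 93.9
   br x 12.1 y [-4.7  6.8] mid 1.07 z 73.8
   br x 1.4 y [-4.6  7.1] mid 1.28 z 73.6
```

View pics/c20c.png

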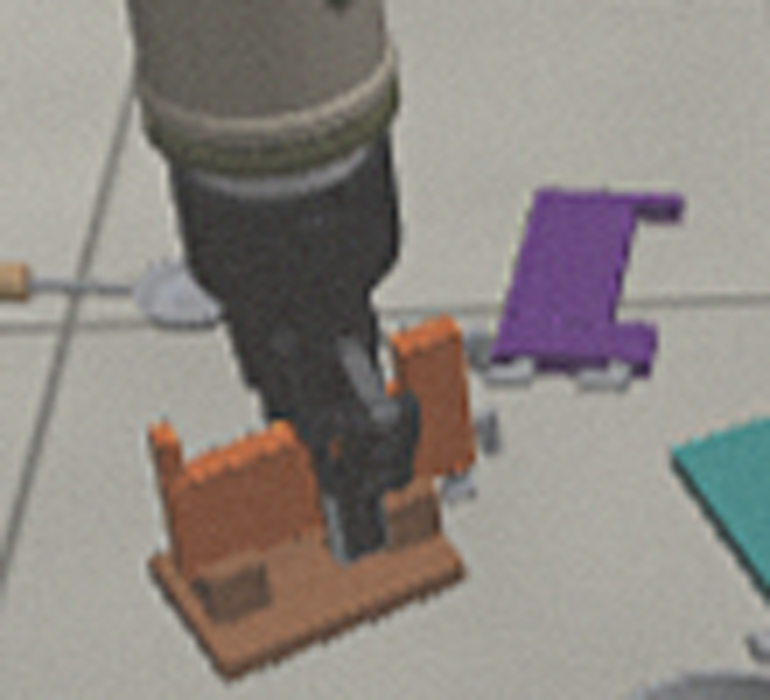

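There's no palm contact at TCP 44.5. The palm tapers, so the shoulder slides past it and this low grip gives no backing. I'll switch to gripping the shoulder itself from above, near the tongue, with full pad contact. First check how far the fingers stick out in x, to choose the spot.

```bash
python3 - <<'E'
from tf import *
T,W,p,D,hsv=toolcloud("w20")
m0=(hsv[...,2]<100)&(hsv[...,1]<120)&(D>0)&(T[...,0]<45)&(T[...,2]<30); m0[:240]=0
for z in range(-90,30,10):
    for ylo,yhi in [(0,12),(12,22),(22,40),(40,70)]:
        m=m0&(T[...,2]>=z)&(T[...,2]<z+10)&(abs(T[...,1])>=ylo)&(abs(T[...,1])<yhi)
        if m.sum()>15: print("z",z,"y",ylo,yhi,"xmax",np.percentile(T[m][:,0],98).round(1),m.sum())
E
```

```text
z -70 y 0 12 xmax 20.0 573
z -70 y 12 22 xmax 18.9 1915
z -70 y 22 40 xmax 18.2 93
z -70 y 40 70 xmax 13.8 195
z -60 y 0 12 xmax 17.8 3327
z -60 y 12 22 xmax 18.2 2990
z -60 y 22 40 xmax 18.2 360
z -60 y 40 70 xmax 13.2 6014
z -50 y 0 12 xmax 17.8 531
z -50 y 12 22 xmax 18.1 1965
z -50 y 22 40 xmax 18.1 636
z -50 y 40 70 xmax 13.1 5256
z -40 y 12 22 xmax 16.9 405
z -40 y 22 40 xmax 12.8 4102
z -40 y 40 70 xmax 12.9 4318
z -30 y 12 22 xmax 14.0 841
z -30 y 22 40 xmax 13.9 3199
z -30 y 40 70 xmax 14.2 901
z -20 y 12 22 xmax 13.5 1174
z -20 y 22 40 xmax 14.0 412
z -10 y 12 22 xmax 11.8 505
z -10 y 22 40 xmax 11.4 265
z 0 y 12 22 xmax 11.8 405
z 0 y 22 40 xmax 10.9 348
z 10 y 12 22 xmax 11.5 213
z 10 y 22 40 xmax 7.8 197
```

The palm bottom is only about ±18 mm in x. I'll grip at bracket x≈+38 at grip-point height, with the pads fully on the shoulder and tips 3 mm over the fork cheeks. The lever to the tongue is then about 15 mm instead of 53.

Emit:
play_rows --pt "3 0 0 -1.3 0" --pt "3 0 0 -2.6 0" --pt "3 1 0 -2.6 0" --pt "3 2.2 0 -2.6 0" --pt "3 3.4 0 -2.6 0" --pt "3 3.5 0 -2.6 0" --pt "3 3.5 0 -2.6 0" --pt "3 3.5 0 -2.6 0"

```text
t: 17.17
position: [520.3, -110.1, 70.4]
tool_rot: [-1.558, -2.728, 0.001]
force: [0.2, -0.6, 1.1]
opening: 0.349
```

```bash
python3 go.py 520 -109 62 120.5; python3 look.py wrist w21; python3 rb.py w21; python3 - <<'E'
from tf import *
T,W,p,D,hsv=toolcloud("w21")
print([(v,T[v,276].round(1).tolist(),hsv[v,276,1]) for v in range(230,400,8)])
E
```

```text
t 17.17 pos [ 520.3 -110.1   70.4] xang 120.51 tilt [-3.e-04 -3.e-04 -1.e+00] F [ 0.2 -0.6  1.1] T [-0.01  0.04  0.04] op 0.349
need cm [0.107 0.027 0.839] turn 0.0003
[(230, [35.2, 1.3, -6.2], np.uint8(8)), (238, [35.2, 1.3, -13.9], np.uint8(8)), (246, [32.9, 1.3, -15.0], np.uint8(11)), (254, [30.3, 1.3, -15.2], np.uint8(13)), (262, [28.0, 1.3, -16.5], np.uint8(15)), (270, [25.4, 1.3, -16.7], np.uint8(11)), (278, [22.1, 1.3, -15.8], np.uint8(130)), (286, [22.3, 1.3, -21.6], np.uint8(207)), (294, [21.0, 1.3, -24.1], np.uint8(202)), (302, [17.8, 1.3, -23.3], np.uint8(202)), (310, [15.0, 1.3, -23.3], np.uint8(201)), (318, [12.3, 1.3, -23.5], np.uint8(200)), (326, [9.6, 1.3, -23.7], np.uint8(202)), (334, [6.4, 1.3, -23.3], np.uint8(201)), (342, [3.6, 1.3, -23.5], np.uint8(201)), (350, [0.5, 1.3, -23.4], np.uint8(201)), (358, [-18.4, 1.3, -3.9], np.uint8(202)), (366, [-22.9, 1.3, -3.1], np.uint8(201)), (374, [-26.4, 1.2, -3.5], np.uint8(202)), (382, [-29.6, 1.2, -4.2], np.uint8(201)), (390, [10.0, 1.3, -50.0], np.uint8(43)), (398, [11.7, 1.3, -54.2], np.uint8(36))]
```

View pics/w21.png

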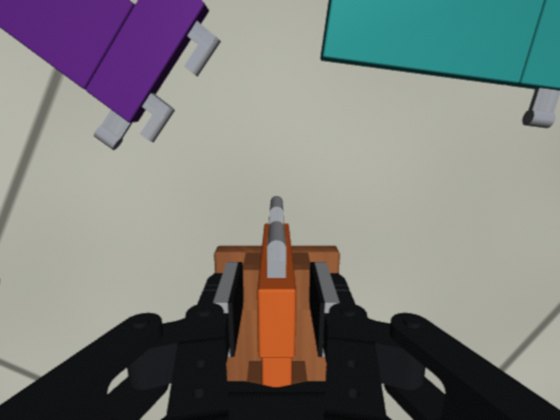

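Shoulder rear is at tool x 22.3 (TCP at bracket x=+37.7), and it's centred. Descend and close.

Emit:
play_rows --pt "3 0 0 0.4 0" --pt "3 0 0 0.8 0" --pt "3 0 0 0.8 0" --pt "1.5 0 0 0.8 0" --pt "0.3 0 0 0.8 0" --pt "0.3 0 0 0.8 0" --pt "0.3 0 0 0.8 0" --pt "0.3 0 0 0.8 0" --newtons 100

```text
t: 17.88
position: [520.4, -110.1, 62.4]
tool_rot: [-1.559, -2.727, -0.0]
force: [1.0, -0.1, -2.7]
opening: 0.128
```

Emit:
play_rows --pt "0.3 0 0 0 0" --pt "0.3 0 0 0 0" --pt "0.3 0 0 0 0" --pt "0.3 0 0 -0.6 0" --pt "0.3 0 0 -1.4 0" --pt "0.3 0 0 -2.4 0" --pt "0.3 0 0 -3.2 0" --pt "0.3 0 0 -3.2 0"

```text
t: 18.55
position: [522.0, -110.2, 97.2]
tool_rot: [1.557, 2.724, 0.002]
force: [-0.1, -0.8, -2.8]
opening: 0.128
```

```bash
python3 go.py 520 -109 62 120.5; python3 look.py wrist w22; python3 - <<'E'
from tf import *
T,W,p,D,hsv=toolcloud("w22")
print([(v,T[v,276].round(1).tolist(),int(hsv[v,276,1])) for v in range(230,400,10)])
E
```

```text
t 18.55 pos [ 522.  -110.2   97.2] xang 120.48 tilt [ 0.0038 -0.001  -1.    ] F [-0.1 -0.8 -2.8] T [ 0.12 -0.    0.01] op 0.128
need cm [ 0.221 -0.121  3.514] turn -0.0003
[(230, [35.2, 1.3, -6.3], 10), (240, [35.4, 1.3, -16.3], 10), (250, [34.9, 1.3, -23.0], 14), (260, [32.1, 1.3, -23.9], 13), (270, [28.4, 1.3, -23.0], 13), (280, [25.7, 1.3, -24.1], 13), (290, [22.1, 1.3, -23.7], 158), (300, [21.7, 1.3, -28.7], 208), (310, [19.9, 1.3, -31.1], 201), (320, [16.8, 1.3, -31.4], 202), (330, [13.3, 1.3, -31.0], 202), (340, [10.7, 1.3, -32.0], 202), (350, [6.1, 1.3, -30.6], 203), (360, [3.7, 1.3, -31.9], 202), (370, [-0.4, 1.3, -31.4], 201), (380, [-22.9, 1.3, -10.6], 202), (390, [10.1, 1.3, -50.1], 38)]
```

View pics/w22.png

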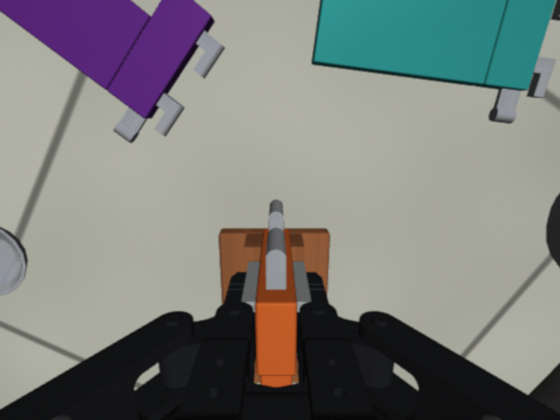

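Lifted level (shoulder top at -31.2, flat). Transit back to the upright.

Emit:
play_rows --pt "0.3 0 0 -3 0" --pt "0.3 1 0.8 -5.5 0.01" --pt "0.3 4 3 -7.5 0.03" --pt "0.3 7 5.5 -9 0.05" --pt "0.3 10 8 -9 0.07" --pt "0.3 13 10.5 -9 0.09" --pt "0.3 16 13 -9 0.11" --pt "0.3 19 15 -9 0.13"

```text
t: 19.27
position: [553.7, 131.8, 184.5]
tool_rot: [1.735, 2.619, 0.001]
force: [0.1, 0.2, -4.0]
opening: 0.128
```

```bash
python3 go.py 556.7 183 190 109.54
```

```text
t 19.27 pos [553.7 131.8 184.5] xang 112.97 tilt [ 5.e-04  3.e-04 -1.e+00] F [ 0.1  0.2 -4. ] T [0.1 0.  0. ] op 0.128
need cm [ 4.599  2.279 -0.546] turn 0.0598
```

Emit:
play_rows --pt "0.3 1.5 0.8 0 0.02" --pt "0.3 3 1.5 0 0.04" --pt "0.3 4.2 2 0 0.06" --pt "0.3 4.2 2 0 0.06" --pt "0.3 4.2 2 0 0.06" --pt "0.3 4.2 2 0 0.06"

```text
t: 19.77
position: [555.5, 174.9, 184.2]
tool_rot: [1.811, 2.567, -0.002]
force: [0.7, -0.2, -3.0]
opening: 0.13
```

```bash
python3 go.py 556.7 183 119.5 109.54; python3 look.py wrist w23; python3 - <<'E'
from tf import *
T,W,p,D,hsv=toolcloud("w23")
m=(hsv[...,0]>18)&(hsv[...,0]<35)&(hsv[...,1]>130)&(D>0); m[200:]=0; m[:,:235]=0; m[:,320:]=0
P=T[m]; print("rollers",len(P),P.min(0).round(1),P.max(0).round(1),((P[:,1].min()+P[:,1].max())/2).round(2))
m=(W[...,2]>155)&(W[...,2]<168)&(T[...,0]>45)&(D>0); m[230:]=0
for v in np.where(m.sum(1)>100)[0][::6]:
    q=np.where(m[v])[0]; print("top",v,T[v,q[0]].round(1),T[v,q[-1]].round(1),"mid",T[v,q[[0,-1]],1].mean().round(2))
for v in (255,275,310,340,365):
    q=np.where((T[v,245:305,2]<-15)&(T[v,245:305,2]>-40))[0]+245
    if len(q): q=q[abs(T[v,q,2]-np.median(T[v,q,2]))<2]; print("br",v,T[v,q].mean(0).round(2),T[v,q[[0,-1]],1].round(1))
E
```

```text
t 19.77 pos [555.5 174.9 184.2] xang 109.57 tilt [-5.e-04 -1.e-03 -1.e+00] F [ 0.7 -0.2 -3. ] T [ 0.11  0.06 -0.03] op 0.13
need cm [0.73  0.39  6.467] turn 0.0006
rollers 542 [ 82.5  -4.7 116.7] [ 96.6  15.9 141.8] 5.56
top 36 [100.1 -16.6  22.1] [100.2  26.7  22.9] mid 5.05
top 42 [ 98.1 -16.7  21.9] [98.1 26.6 21.7] mid 4.98
top 48 [ 96.3 -16.5  23.1] [96.4 26.8 24.1] mid 5.14
br 255 [ 33.52   1.04 -23.09] [-1.7  3.8]
br 275 [ 27.21   0.89 -23.43] [-1.8  3.6]
br 310 [ 20.24   1.12 -31.28] [-4.8  6.9]
br 340 [ 10.42   0.9  -31.42] [-6.3  8.4]
br 365 [  1.55   1.03 -31.25] [-4.8  6.9]
```

View pics/w23.png

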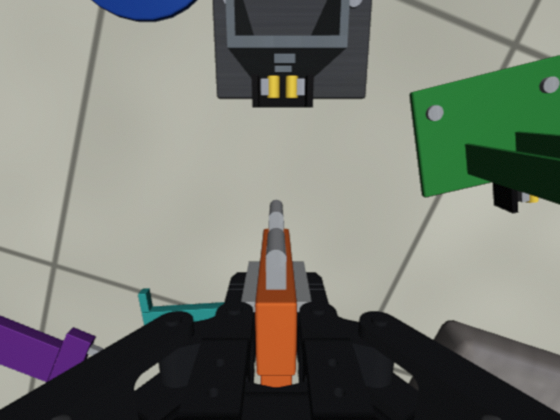

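w23: the face is 74 mm ahead of the shoulder and the rail is 4 mm to the right. I'll shift, descend 64 mm and advance 45.

Emit:
play_rows --pt "0.3 0 0.2 1.5 0" --pt "0.3 0 0.41 3.2 0" --pt "0.3 0.8 0.41 5 0" --pt "0.3 2 0.41 6.1 0" --pt "0.3 3.2 0.41 6.4 0" --pt "0.3 4.2 0.41 6.4 0" --pt "0.3 4.5 0.41 6.4 0" --pt "0.3 4.5 0.41 6.4 0"

```text
t: 20.48
position: [544.2, 221.5, 121.8]
tool_rot: [1.808, 2.568, 0.003]
force: [0.1, 0.5, -3.0]
opening: 0.128
```

Emit:
play_rows --pt "0.3 0 0 0 0" --pt "0.3 0 0 0 0" --pt "0.3 0 0 0 0"

```text
t: 20.73
position: [544.8, 219.1, 121.0]
tool_rot: [1.812, 2.565, 0.0]
force: [0.4, -0.2, -3.1]
opening: 0.129
```

```bash
cat > al.py <<'E'
import sys
from tf import *
k=sys.argv[1]
T,W,p,D,hsv=toolcloud(k)
m=(W[...,2]>155)&(W[...,2]<168)&(T[...,0]>18)&(D>0)&(hsv[...,1]<80)
c=[v for v in range(0,300) if m[v].sum()>150]
for v in c[::7]:
    q=np.where(m[v])[0]; print("top",v,T[v,q[0]].round(1),T[v,q[-1]].round(1),"mid",T[v,q[[0,-1]],1].mean().round(2))
e=[]
for u in list(range(200,250,6))+list(range(305,350,6)):
    q=np.where(m[:,u])[0]
    if len(q): e.append(T[q.max(),u])
e=np.array(e); print("face x",np.median(e[:,0]).round(2),"slope",np.polyfit(e[:,1],e[:,0],1)[0].round(4),"top z",np.median(T[m][:,2]).round(2))
for v in (255,275,310,340,365):
    q=np.where((T[v,240:310,2]<-15)&(T[v,240:310,2]>-38))[0]+240
    if len(q): q=q[abs(T[v,q,2]-np.median(T[v,q,2]))<2]; print("br",v,T[v,q].mean(0).round(2),T[v,q[[0,-1]],1].round(1))
for u in (262,270,284,290): print("shoulder col",u,[(T[v,u,0].round(1),T[v,u,2].round(1)) for v in (296,299,302,305,308)])
E
python3 go.py 556.7 183 119.5 109.54; python3 look.py wrist w24; python3 al.py w24
```

```text
t 20.73 pos [544.8 219.1 121. ] xang 109.52 tilt [ 9.e-04 -3.e-04 -1.e+00] F [ 0.4 -0.2 -3.1] T [ 0.11  0.06 -0.01] op 0.129
need cm [-3.804 -0.088  0.152] turn -0.0003
top 192 [ 56.6 -21.6 -40.9] [ 56.7  22.1 -41.2] mid 0.26
top 199 [ 55.  -21.5 -40.9] [ 55.1  22.  -41.4] mid 0.23
top 206 [ 53.2 -21.8 -40.4] [ 53.   22.5 -39.9] mid 0.35
top 213 [ 51.7 -21.5 -41.1] [ 51.6  22.2 -40.7] mid 0.33
face x 18.17 slope -0.0628 top z -40.55
br 255 [ 33.61   0.89 -23.29] [-2.1  3.8]
br 275 [ 27.2    1.12 -23.41] [-1.8  3.9]
br 310 [ 20.35   0.99 -31.46] [-4.7  6.9]
br 340 [ 10.46   0.83 -31.48] [-6.3  8.3]
br 365 [  1.69   1.04 -31.41] [-4.8  6.9]
shoulder col 262 [(np.float64(22.4), np.float64(-27.3)), (np.float64(22.6), np.float64(-29.4)), (np.float64(22.4), np.float64(-30.6)), (np.float64(22.7), np.float64(-32.7)), (np.float64(20.1), np.float64(-30.0))]
shoulder col 270 [(np.float64(22.4), np.float64(-27.3)), (np.float64(22.2), np.float64(-28.6)), (np.float64(22.5), np.float64(-30.8)), (np.float64(21.4), np.float64(-30.5)), (np.float64(20.9), np.float64(-31.3))]
shoulder col 284 [(np.float64(22.1), np.float64(-26.8)), (np.float64(22.5), np.float64(-29.2)), (np.float64(22.4), np.float64(-30.6)), (np.float64(21.8), np.float64(-31.2)), (np.float64(21.2), np.float64(-31.7))]
shoulder col 290 [(np.float64(22.0), np.float64(-26.6)), (np.float64(22.7), np.float64(-29.4)), (np.float64(22.7), np.float64(-31.1)), (np.float64(21.4), np.float64(-30.6)), (np.float64(21.2), np.float64(-31.8))]
```

View pics/w24.png

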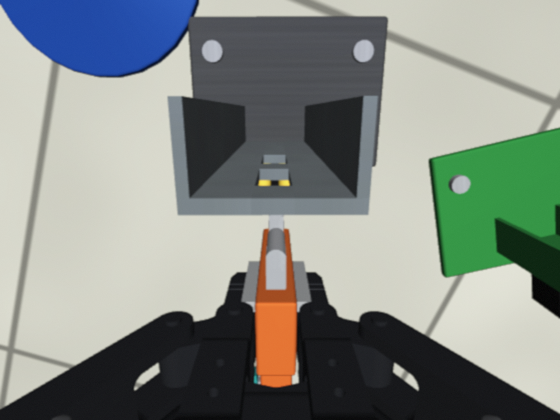

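w24: face at x≈51.5, shoulder at 22.5 (29 mm gap), rail 0.7 mm to the left. Correct and advance in stages.

Emit:
play_rows --pt "0.3 0.3 -0.07 0.04 0" --pt "0.3 0.7 -0.07 0.04 0" --pt "0.3 1 -0.07 0.04 0" --pt "0.3 1.2 -0.07 0.04 0" --pt "0.3 1.2 -0.07 0.04 0" --pt "0.3 1.2 -0.07 0.04 0" --pt "0.3 1.2 -0.07 0.04 0"

```text
t: 21.37
position: [539.5, 230.9, 120.1]
tool_rot: [1.811, 2.567, -0.0]
force: [0.3, 0.3, -3.7]
opening: 0.126
```

```bash
python3 go.py 556.7 183 119.5 109.54; python3 look.py wrist w25; python3 al.py w25 | grep -v col
```

```text
t 21.37 pos [539.5 230.9 120.1] xang 109.6 tilt [ 0.e+00 -1.e-04 -1.e+00] F [ 0.3  0.3 -3.7] T [ 0.1   0.04 -0.08] op 0.126
need cm [-5.093  0.009  0.062] turn 0.001
top 243 [ 44.3 -20.7 -40.9] [ 44.5  23.2 -41.6] mid 1.21
top 250 [ 42.3 -20.8 -40.5] [ 42.9  23.2 -41.9] mid 1.23
top 257 [ 41.6 -20.2 -43. ] [ 40.9  23.3 -41.5] mid 1.53
top 264 [ 39.3 -20.4 -41.9] [ 39.2  23.4 -41.6] mid 1.48
face x 18.25 slope -0.147 top z -41.34
br 275 [ 27.2    1.04 -23.4 ] [-1.8  3.9]
br 310 [ 20.26   1.15 -31.32] [-4.8  6.9]
br 340 [ 10.45   0.9  -31.46] [-6.2  8.3]
br 365 [  1.58   1.04 -31.29] [-4.8  6.9]
```

View pics/w25.png

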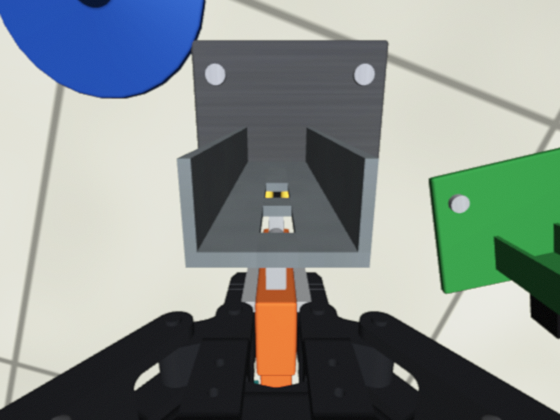

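Aligned. The claw nose is visible in the upper slot at (277,225), with a gap of about 16.4 mm. Advance 9.

Emit:
play_rows --pt "0.3 0.2 0.02 0 0" --pt "0.3 0.4 0.03 0 0" --pt "0.3 0.6 0.03 0 0" --pt "0.3 0.8 0.03 0 0" --pt "0.3 0.9 0.03 0 0" --pt "0.3 0.9 0.03 0 0" --pt "0.3 0.9 0.03 0 0"

```text
t: 22.0
position: [536.7, 239.7, 120.1]
tool_rot: [-1.811, -2.567, -0.0]
force: [-0.0, 0.0, -3.7]
opening: 0.127
```

```bash
python3 go.py 556.7 183 119.5 109.54; python3 look.py wrist w26; python3 al.py w26 | grep -v col;python3 - <<'E'
from tf import *
T,W,p,D,hsv=toolcloud("w26")
for u in (205,220,230,330,345): 
    q=np.where((W[:330,u,2]>157)&(W[:330,u,2]<166))[0]; q=q[q>250]; print(u,q[[0,-1]],T[q[-1],u].round(1))
E
```

```text
t 22.0 pos [536.7 239.7 120.1] xang 109.61 tilt [ 0.  0. -1.] F [-0.   0.  -3.7] T [ 0.12  0.   -0.01] op 0.127
need cm [-6.014 -0.02   0.064] turn 0.0012
top 276 [ 36.2 -20.6 -41.9] [ 36.   23.1 -41.6] mid 1.24
top 283 [ 34.  -20.9 -41.3] [ 34.4  22.9 -42. ] mid 0.97
top 290 [ 32.2 -20.8 -41.4] [ 32.1  23.  -41.4] mid 1.08
top 297 [ 30.1 -20.8 -41.2] [ 30.2  23.1 -41.4] mid 1.16
face x 18.16 slope -0.0216 top z -41.23
br 255 [ 33.23   0.62 -22.42] [-9.6 11.1]
br 275 [ 33.14   0.92 -35.29] [-8.3  9.8]
br 310 [ 20.36   1.06 -31.48] [-4.8  6.9]
br 340 [ 10.3    0.74 -31.27] [-6.4  8.3]
br 365 [  1.62   1.04 -31.33] [-4.8  6.9]
205 [279 301] [ 29.5 -16.2 -42.1]
220 [279 301] [ 29.2 -12.6 -41.6]
230 [278 301] [ 29.1 -10.2 -41.5]
330 [279 301] [ 29.1  14.6 -41.4]
345 [278 301] [ 29.6  18.1 -42.2]
```

View pics/w26.png

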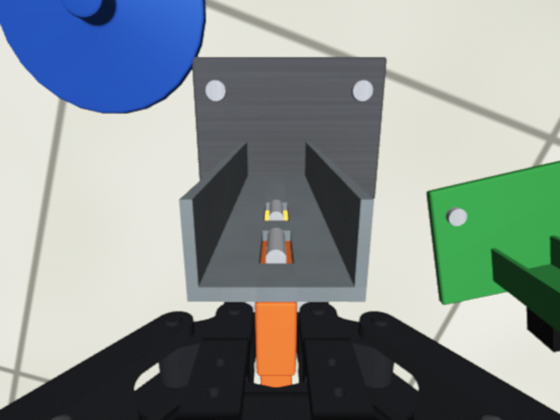

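Both claws are entering their slots, at (277,247) and (277,210). The gap is 6.7 mm; advance 5.8.

Emit:
play_rows --pt "0.3 0.2 0 0 0" --pt "0.3 0.4 0 0 0" --pt "0.3 0.5 0 0 0" --pt "0.3 0.58 0 0 0" --pt "0.3 0.58 0 0 0" --pt "0.3 0.58 0 0 0"

```text
t: 22.55
position: [534.8, 245.1, 120.2]
tool_rot: [1.811, 2.567, 0.0]
force: [-0.5, -0.2, -2.8]
opening: 0.129
```

```bash
python3 go.py 556.7 183 119.5 109.54; python3 look.py wrist w27; python3 - <<'E'
from tf import *
T,W,p,D,hsv=toolcloud("w27")
for u in (205,220,230,330,345): 
    q=np.where((W[:360,u,2]>157)&(W[:360,u,2]<166))[0]; q=q[q>260]; print(u,q[[0,-1]],T[q[-1],u].round(1))
for v in (325,340,365): print(v,T[v,276].round(1))
crop("w27",170,140,220,250,3,"w27c.png")
E
```

```text
t 22.55 pos [534.8 245.1 120.2] xang 109.61 tilt [ 0.  0. -1.] F [-0.5 -0.2 -2.8] T [0.12 0.13 0.03] op 0.129
need cm [-6.59  -0.02   0.067] turn 0.0012
205 [298 354] [ 17.  -16.2 -45.7]
220 [298 355] [ 16.6 -12.6 -45.6]
230 [298 351] [ 17.2 -10.2 -44.8]
330 [298 354] [ 16.9  14.5 -45.6]
345 [299 352] [ 17.5  18.1 -45.6]
325 [ 15.3   1.2 -31.3]
340 [ 10.7   1.2 -31.8]
365 [  1.5   1.2 -31.2]
```

View pics/w27c.png

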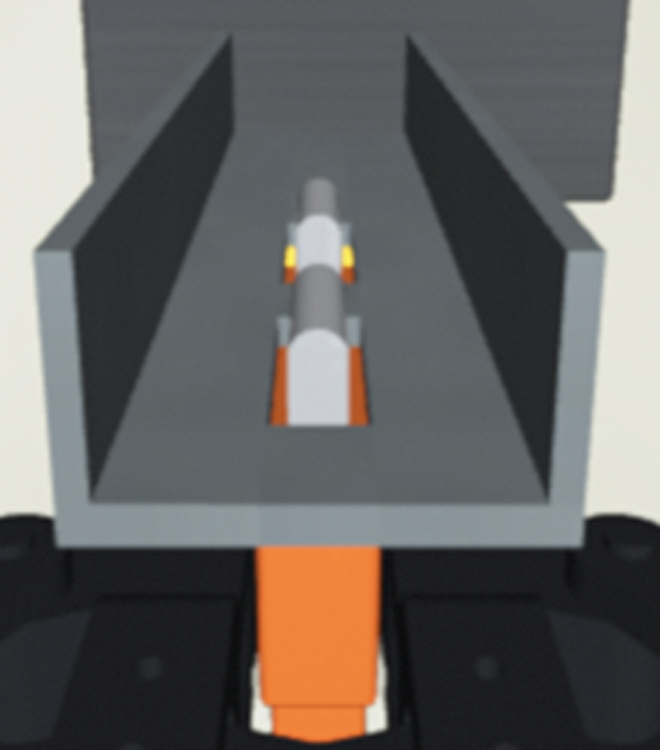

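Both claws are fully through and centred in the slots. Now down in small increments, checking force and attitude.

Emit:
play_rows --pt "0.3 0 0 0.1 0" --pt "0.3 0 0 0.2 0" --pt "0.3 0 0 0.3 0" --pt "0.3 0 0 0.4 0" --pt "0.3 0 0 0.4 0"

```text
t: 23.02
position: [534.8, 245.0, 115.9]
tool_rot: [-1.811, -2.567, 0.0]
force: [-0.7, 0.1, -3.1]
opening: 0.129
```

Emit:
play_rows --pt "0.3 0 0 0.05 0" --pt "0.3 0 0 0.1 0" --pt "0.3 0 0 0.1 0"

```text
t: 23.27
position: [535.0, 245.1, 115.5]
tool_rot: [1.811, 2.567, 0.001]
force: [-1.3, -0.3, -0.1]
opening: 0.131
```

```bash
cat > ch.py <<'E'
import sys
from tf import *
k=sys.argv[1]
T,W,p,D,hsv=toolcloud(k)
for v in (325,340,355,365): print(v,T[v,266].round(1),T[v,276].round(1),T[v,286].round(1),int(hsv[v,276,1]))
crop(k,170,140,220,250,3,k+"c.png")
E
python3 go.py 534.8 245.1 104 109.6; python3 look.py wrist w28; python3 ch.py w28
```

```text
t 23.27 pos [535.  245.1 115.5] xang 109.59 tilt [ 5.e-04  1.e-04 -1.e+00] F [-1.3 -0.3 -0.1] T [-0.03  0.2   0.02] op 0.131
need cm [ 0.007 -0.017  1.153] turn -0.0001
325 [ 25.7  -1.2 -46.4] [ 26.    1.2 -46.9] [ 25.3   3.6 -45.9] 26
340 [  9.6  -1.8 -30.3] [ 10.2   1.2 -31.2] [ 10.8   4.1 -31.9] 190
355 [  5.2  -1.8 -31.3] [  5.4   1.2 -31.6] [  5.6   4.1 -31.9] 192
365 [  1.9  -1.8 -31.7] [  1.    1.2 -30.6] [  2.1   4.1 -31.9] 192
```

View pics/w28c.png

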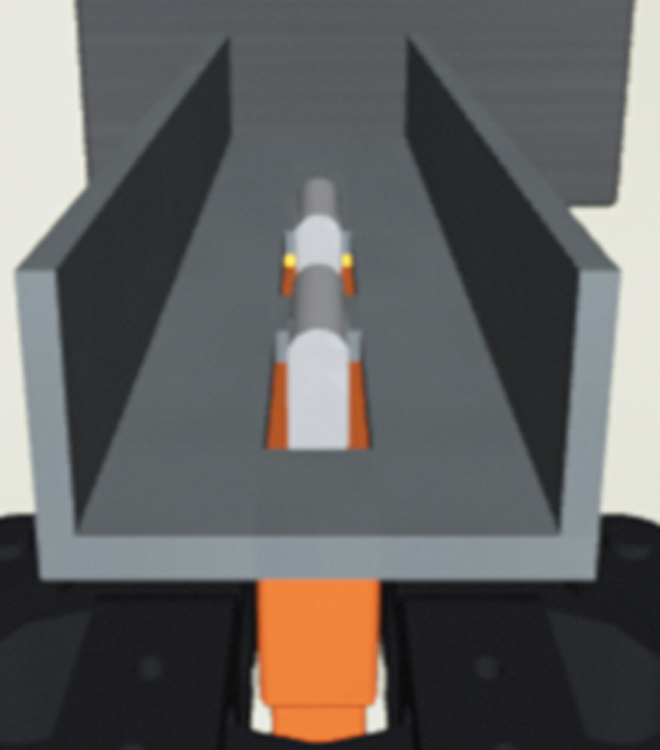

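Tongue contact is starting (Fz rose by about 3 N) and the attitude hasn't changed. Continue in 1 mm steps.

Emit:
play_rows --pt "0.3 0 0 0.05 0" --pt "0.3 0 0 0.1 0" --pt "0.3 0 0 0.1 0"

```text
t: 23.57
position: [535.2, 245.3, 114.8]
tool_rot: [1.811, 2.566, 0.002]
force: [-0.1, -1.4, 4.5]
opening: 0.126
```

```bash
python3 go.py 534.8 245.1 104 109.6; python3 look.py wrist w29; python3 ch.py w29
```

```text
t 23.57 pos [535.2 245.3 114.8] xang 109.59 tilt [ 1.3e-03  5.0e-04 -1.0e+00] F [-0.1 -1.4  4.5] T [-0.1   0.34  0.05] op 0.126
need cm [-0.005 -0.05   1.079] turn -0.0001
325 [ 26.3  -1.1 -47.3] [ 26.2   1.2 -47.1] [ 25.9   3.6 -46.7] 26
340 [ 10.6  -1.7 -31.7] [ 10.7   1.2 -31.9] [ 10.3   4.1 -31.2] 192
355 [  4.7  -1.8 -30.8] [  4.5   1.2 -30.5] [  5.3   4.1 -31.4] 191
365 [  2.2  -1.8 -32. ] [  1.6   1.2 -31.3] [  1.9   4.2 -31.7] 192
```

View pics/w29c.png

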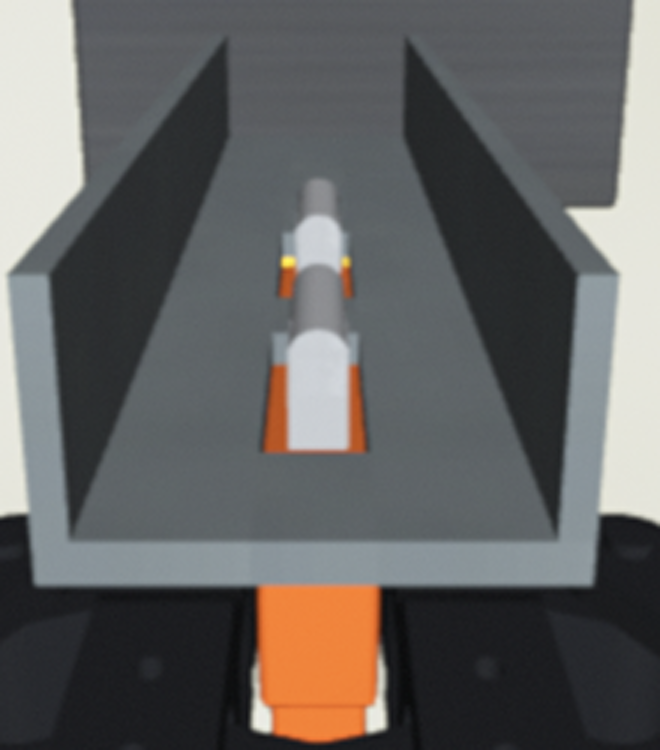

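8 N of reaction and the bracket holds. Continue.

Emit:
play_rows --pt "0.3 0 -0.02 0.05 0" --pt "0.3 0 -0.02 0.1 0" --pt "0.3 0 -0.02 0.1 0"

```text
t: 23.87
position: [535.3, 245.4, 113.9]
tool_rot: [1.811, 2.566, 0.003]
force: [0.1, 0.0, 3.8]
opening: 0.128
```

```bash
python3 go.py 534.8 245.1 104 109.6; python3 look.py wrist w30; python3 ch.py w30
```

```text
t 23.87 pos [535.3 245.4 113.9] xang 109.59 tilt [ 1.7e-03  9.0e-04 -1.0e+00] F [0.1 0.  3.8] T [0.06 0.12 0.03] op 0.128
need cm [-0.009 -0.056  0.988] turn -0.0002
325 [ 26.7  -1.1 -47.9] [ 26.8   1.2 -48. ] [ 27.    3.5 -48.3] 25
340 [ 10.8  -1.7 -32. ] [ 10.4   1.2 -31.4] [ 10.6   4.1 -31.7] 193
355 [  5.6  -1.7 -31.9] [  6.2   1.2 -32.7] [  5.4   4.1 -31.6] 191
365 [  1.5  -1.8 -31.2] [  1.5   1.2 -31.2] [  1.4   4.2 -31. ] 192
```

Emit:
play_rows --pt "0.3 0 0 0.05 0" --pt "0.3 0 0 0.1 0" --pt "0.3 0 0 0.15 0" --pt "0.3 0 0 0.15 0"

```text
t: 24.25
position: [534.6, 245.1, 111.4]
tool_rot: [-1.811, -2.567, -0.0]
force: [-0.6, 0.5, 1.1]
opening: 0.125
```

```bash
python3 go.py 534.8 245.1 104 109.6; python3 look.py wrist w31; python3 ch.py w31
```

```text
t 24.25 pos [534.6 245.1 111.4] xang 109.6 tilt [-0.e+00  3.e-04 -1.e+00] F [-0.6  0.5  1.1] T [ 0.26 -0.03 -0.06] op 0.125
need cm [-0.011  0.018  0.744] turn 0.0
325 [ 27.1  -1.1 -48.5] [ 27.6   1.2 -49.2] [ 27.    3.5 -48.4] 23
340 [ 24.4  -1.1 -50.3] [ 24.4   1.2 -50.3] [ 24.3   3.5 -50.2] 28
355 [  5.1  -1.8 -31.3] [  5.2   1.2 -31.4] [  5.1   4.1 -31.2] 192
365 [  0.5  -1.8 -30.1] [  1.7   1.2 -31.4] [  1.4   4.2 -31.1] 191
```

View pics/w31c.png

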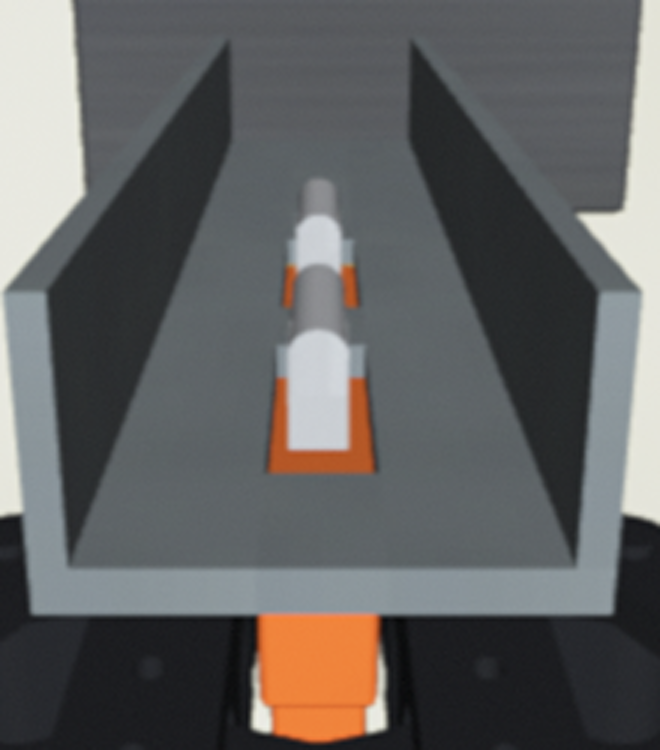

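The head is passing between the rollers (force is down to 4 N) and the bracket is level and centred. Keep going.

Emit:
play_rows --pt "0.3 0 0 0.1 0" --pt "0.3 0 0 0.2 0" --pt "0.3 0 0 0.3 0" --pt "0.3 0 0 0.4 0" --pt "0.3 0 0 0.4 0" --pt "0.3 0 0 0.4 0"

```text
t: 24.8
position: [534.1, 244.7, 106.8]
tool_rot: [-1.81, -2.566, 0.002]
force: [0.2, 0.8, -6.7]
opening: 0.127
```

```bash
python3 go.py 534.8 245.1 104 109.6; python3 look.py wrist w32; python3 ch.py w32
```

```text
t 24.8 pos [534.1 244.7 106.8] xang 109.6 tilt [-1.4e-03 -5.0e-04 -1.0e+00] F [ 0.2  0.8 -6.7] T [ 0.29 -0.19 -0.01] op 0.127
need cm [0.015 0.075 0.281] turn 0.0
325 [ 27.2  -1.1 -48.7] [ 27.3   1.2 -48.8] [ 26.9   3.5 -48.2] 22
340 [ 27.7  -0.9 -54.7] [ 27.7   1.2 -54.7] [ 27.9   3.3 -54.9] 22
355 [ 24.2  -0.9 -55.1] [ 24.3   1.2 -55.1] [ 23.6   3.4 -54.3] 29
365 [  1.8  -1.8 -31.5] [  1.7   1.2 -31.5] [  1.1   4.2 -30.8] 190
```

View pics/w32c.png

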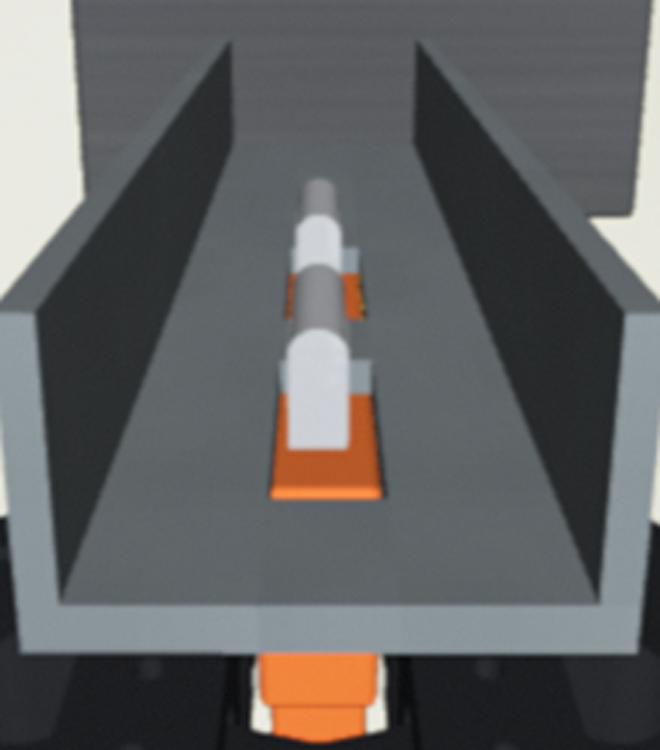

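Fz is now -6.7 N: the clip is past centre and pulling the bracket down. 2.3 mm to go, and I'll trim +0.5 mm in y.

Emit:
play_rows --pt "0.3 0 0.04 0.05 0" --pt "0.3 0 0.05 0.1 0" --pt "0.3 0 0.05 0.15 0" --pt "0.3 0 0.05 0.2 0" --pt "0.3 0 0.05 0.2 0" --pt "0.3 0 0.05 0.2 0"

```text
t: 25.35
position: [535.0, 245.1, 105.5]
tool_rot: [-1.811, -2.567, 0.0]
force: [0.5, 0.4, -3.8]
opening: 0.127
```

```bash
python3 go.py 534.8 245.1 104 109.6; python3 look.py wrist w33; python3 ch.py w33
```

```text
t 25.35 pos [535.  245.1 105.5] xang 109.6 tilt [-1.e-04 -1.e-04 -1.e+00] F [ 0.5  0.4 -3.8] T [ 0.06  0.03 -0.  ] op 0.127
need cm [ 0.011 -0.021  0.154] turn -0.0001
325 [ 27.8  -1.1 -49.6] [ 27.2   1.2 -48.6] [ 27.2   3.5 -48.6] 22
340 [ 27.7  -0.9 -54.7] [ 27.5   1.2 -54.4] [ 27.4   3.3 -54.4] 24
355 [ 25.   -0.9 -56.1] [ 25.2   1.2 -56.3] [ 25.8   3.3 -57. ] 26
365 [  1.3  -1.8 -30.9] [  1.7   1.2 -31.4] [  1.8   4.2 -31.6] 190
```

View pics/w33c.png

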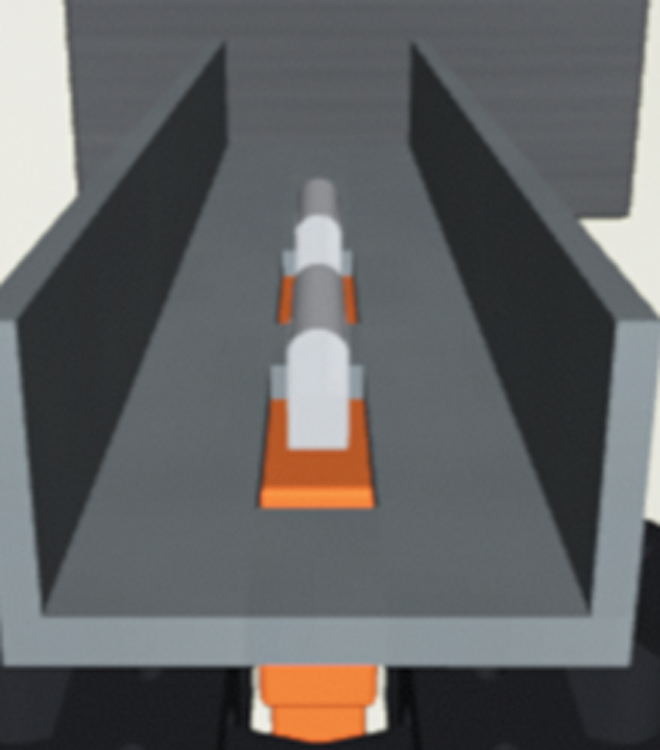

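Emit:
play_rows --pt "0.3 0 0 0.05 0" --pt "0.3 0 0 0.1 0" --pt "0.3 0 0 0.1 0" --pt "0.3 0 0 0.1 0"

```text
t: 25.73
position: [535.2, 245.3, 104.7]
tool_rot: [1.811, 2.567, 0.001]
force: [0.4, -1.0, -4.0]
opening: 0.127
```

```bash
python3 go.py 534.8 245.1 104 109.6
```

```text
t 25.73 pos [535.2 245.3 104.7] xang 109.6 tilt [ 2.e-04  2.e-04 -1.e+00] F [ 0.4 -1.  -4. ] T [0.12 0.03 0.02] op 0.127
need cm [-0.004 -0.042  0.074] turn -0.0
```

Emit:
play_rows --pt "0.3 0 0 0.05 0" --pt "0.3 0 0 0.1 0" --pt "0.3 0 0 0.1 0" --pt "0.3 0 0 0.1 0"

```text
t: 26.07
position: [535.3, 245.3, 104.2]
tool_rot: [1.811, 2.567, 0.001]
force: [-1.8, -2.2, 4.0]
opening: 0.128
```

```bash
python3 go.py 534.8 245.1 104 109.6; python3 look.py wrist w34; python3 ch.py w34; python3 look.py scene c34; python3 look.py side s34; python3 -c "
from h import *
crop('c34',310,130,130,110,6,'c34c.png');crop('s34',200,90,140,105,5,'s34c.png')"
```

```text
t 26.07 pos [535.3 245.3 104.2] xang 109.6 tilt [ 7.e-04  2.e-04 -1.e+00] F [-1.8 -2.2  4. ] T [-0.08  0.53  0.05] op 0.128
need cm [-0.004 -0.051  0.022] turn -0.0
325 [ 27.   -1.1 -48.3] [ 27.6   1.2 -49.2] [ 27.3   3.5 -48.7] 22
340 [ 27.4  -0.9 -54.3] [ 28.    1.2 -55.2] [ 27.7   3.3 -54.7] 22
355 [ 25.9  -0.9 -57.2] [ 25.9   1.2 -57.1] [ 26.    3.3 -57.3] 24
365 [ 23.4  -0.9 -57.2] [ 23.8   1.2 -57.6] [ 23.3   3.3 -57. ] 18
```

View pics/c34c.png

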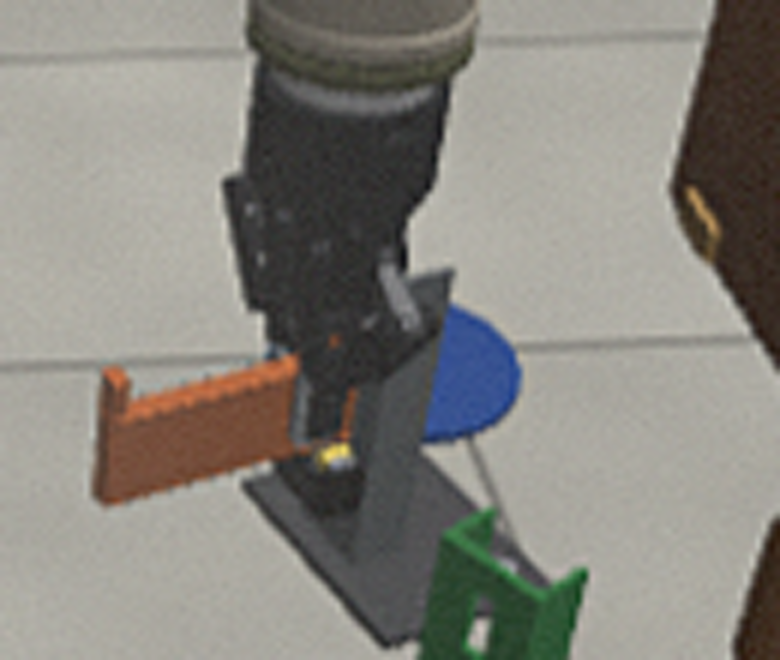

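View pics/s34c.png

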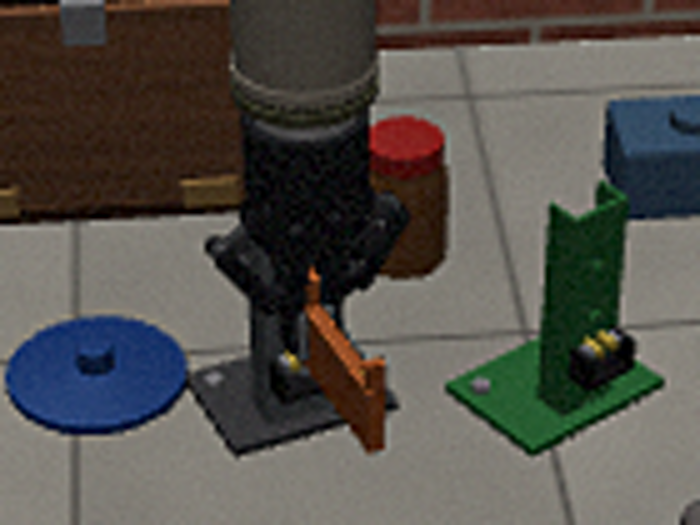

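Landed: 8 N of reaction, and the rail top is 64.0 mm above the grip point, which is the seated value (162-98). The bracket is level. Ease off a little, open, and then rise straight up.

Emit:
play_rows --pt "0.3 0 0 -0.05 0" --pt "2 0 0 -0.05 0" --pt "3.5 0 0 -0.05 0" --pt "4 0 0 -0.05 0" --pt "4 0 0 -0.05 0" --pt "4 0 0 -0.05 0"

```text
t: 26.72
position: [535.1, 245.2, 104.0]
tool_rot: [-1.811, -2.567, -0.0]
force: [0.5, -0.2, -0.1]
opening: 0.47
```

```bash
python3 go.py 534.8 245.1 104 109.6; python3 look.py wrist w35; python3 ch.py w35
```

```text
t 26.72 pos [535.1 245.2 104. ] xang 109.6 tilt [-0.e+00  1.e-04 -1.e+00] F [ 0.5 -0.2 -0.1] T [-0.02 -0.01 -0.02] op 0.47
need cm [ 0.002 -0.032  0.005] turn -0.0
325 [ 27.3  -1.1 -48.8] [ 27.6   1.2 -49.2] [ 27.2   3.5 -48.7] 21
340 [ 26.8  -1.  -53.5] [ 27.8   1.2 -54.8] [ 26.9   3.4 -53.6] 21
355 [ 26.5  -0.8 -57.9] [ 25.8   1.2 -57.1] [ 27.1   3.2 -58.6] 23
365 [ 23.4  -0.9 -57.1] [ 23.8   1.2 -57.6] [ 24.1   3.3 -58. ] 23
```

View pics/w35.png

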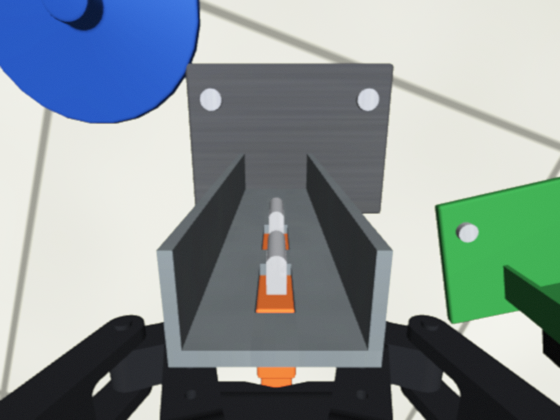

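Released, zero force, and the claws are still hooked at (276,270) and (276,225). Rise straight up, backing off slightly.

Emit:
play_rows --pt "4 -0.3 0 -0.5 0" --pt "4 -0.3 0 -2 0" --pt "4 -0.3 0 -4 0" --pt "4 -0.3 0 -6.5 0" --pt "4 -0.3 0 -9 0" --pt "4 -0.8 0 -11 0" --pt "4 -3 0 -12 0" --pt "4 -6 0 -12 0"

```text
t: 27.43
position: [555.3, 192.0, 228.2]
tool_rot: [1.802, 2.571, 0.009]
force: [1.9, -0.2, 0.3]
opening: 0.471
```

Emit:
play_rows --pt "4 -2 0 0 0" --pt "4 -3 0 0 0" --pt "4 -3 0 0 0" --pt "4 -3 0 0 0" --pt "4 -3 0 0 0"

```text
t: 27.85
position: [564.5, 162.4, 224.2]
tool_rot: [-1.807, -2.568, -0.001]
force: [0.2, 0.7, 0.0]
opening: 0.464
```

```bash
python3 go.py 534.8 245.1 104 109.6; python3 look.py wrist w36; python3 look.py scene c36; python3 look.py side s36; python3 - <<'E'
from tf import *
crop('c36',310,130,130,110,6,'c36c.png');crop('s36',200,90,140,105,5,'s36c.png')
T,W,p,D,hsv=toolcloud("w36")
O=(hsv[...,0]<15)&(hsv[...,1]>150)&(D>0)&(W[...,2]>90)
P=W[O]; a=np.radians(109.55); ex=np.array([np.cos(a),np.sin(a)]); ey=np.array([-ex[1],ex[0]])
X=P[:,:2]@ex; Y=P[:,:2]@ey; Z=P[:,2]; xr=X.max()
for lo,hi in [(-125,-116),(-100,-70),(-70,-30),(-22,-3)]:
    k=(X-xr>lo)&(X-xr<hi)
    if k.sum()>5: print(lo,hi,"ztop",np.percentile(Z[k],[50,90]).round(1),"ymid",np.percentile(Y[k],[2,98]).mean().round(2),k.sum())
m=(W[...,2]>157)&(W[...,2]<166)&(hsv[...,1]<80); P=W[m]; print("rail top",len(P), P[:,2].mean() if len(P) else 0, "ymid",np.percentile(P[:,:2]@ey,[1,99]).mean() if len(P) else 0,"face x",np.percentile(P[:,:2]@ex,1)-xr if len(P) else 0)
E
```

```text
t 27.85 pos [564.5 162.4 224.2] xang 109.74 tilt [-4.0e-04  1.2e-03 -1.0e+00] F [0.2 0.7 0. ] T [ 0.07 -0.02 -0.  ] op 0.464
need cm [ 8.768 -0.    12.034] turn 0.0024
-125 -116 ztop [130.1 130.9] ymid -587.4 147
-100 -70 ztop [111.8 112.7] ymid -587.65 697
-70 -30 ztop [113.4 114.6] ymid -587.41 1119
-22 -3 ztop [135.1 136. ] ymid -587.37 779
rail top 1385 161.33897327706416 ymid -586.8890979338003 face x -0.34059612934318295
```

View pics/c36c.png

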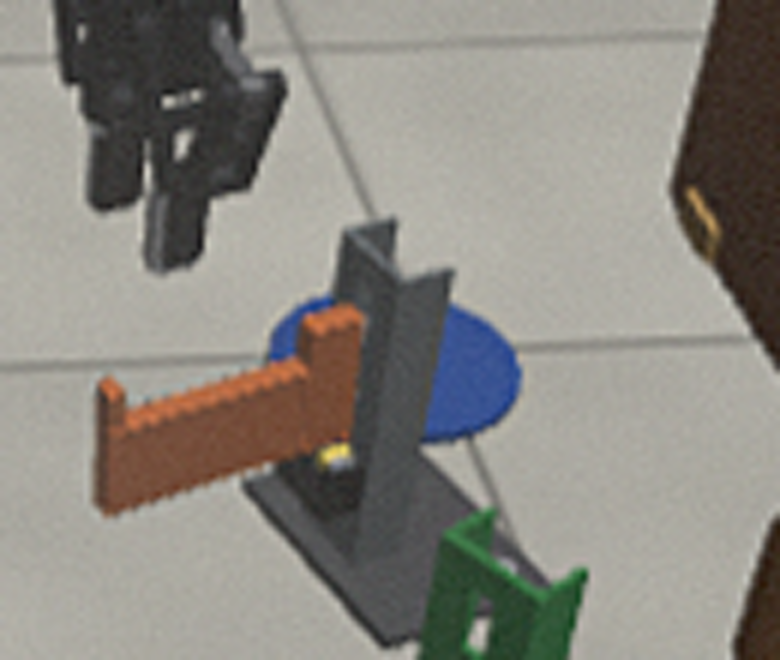

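View pics/s36c.png

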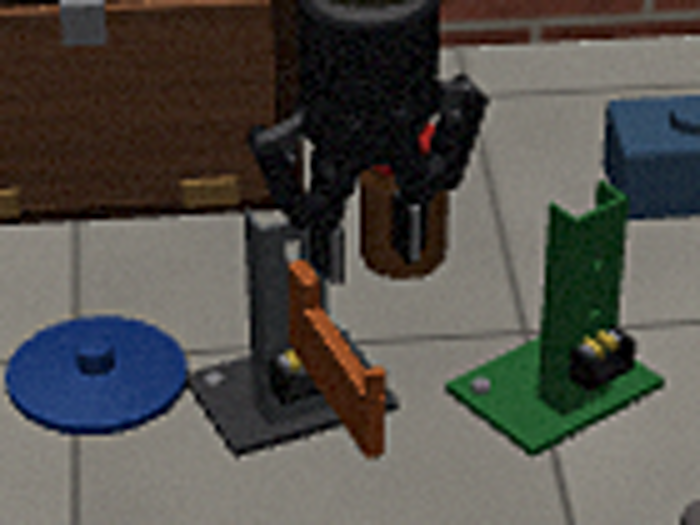

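View pics/w36.png

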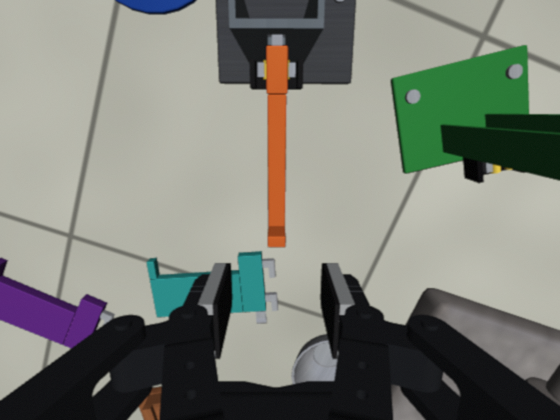

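The bracket hangs hooked, level across, with about 0.045 rad of nose-down sag (limit 0.1). I'll wait a moment and check that it's stationary before handing in.

Emit:
play_rows --pt "4 0 0 0 0" --pt "4 0 0 0 0" --pt "4 0 0 0 0" --pt "4 0 0 0 0" --pt "4 0 0 0 0" --pt "4 0 0 0 0" --pt "4 0 0 0 0" --pt "4 0 0 0 0"

```text
t: 28.67
position: [565.3, 160.4, 224.2]
tool_rot: [1.811, 2.567, 0.0]
force: [-0.7, 0.0, 0.0]
opening: 0.466
```

```bash
python3 look.py wrist w37; python3 - <<'E'
from tf import *
for kk in ("w36","w37"):
    T,W,p,D,hsv=toolcloud(kk)
    O=(hsv[...,0]<15)&(hsv[...,1]>150)&(D>0)&(W[...,2]>90)
    P=W[O]; a=np.radians(109.55); ex=np.array([np.cos(a),np.sin(a)]); ey=np.array([-ex[1],ex[0]])
    X=P[:,:2]@ex; Y=P[:,:2]@ey; Z=P[:,2]; xr=X.max()
    b=(X-xr>-105)&(X-xr<-32); f=np.polyfit(X[b],Z[b],1); g=np.polyfit(X,Y,1)
    k=(X-xr>-22)&(X-xr<-3)
    m=(W[...,2]>155)&(W[...,2]<168)&(hsv[...,1]<80); R_=W[m]
    print(kk,"pitch rad",f[0].round(4),"yaw",g[0].round(4),"shoulder top",np.median(Z[k]).round(2),"rail top",np.median(R_[:,2]).round(2),"y diff",(np.percentile(Y[k],[2,98]).mean()-np.percentile(R_[:,:2]@ey,[1,99]).mean()).round(2))
E
```

```text
w36 pitch rad 0.0474 yaw 0.0005 shoulder top 135.12 rail top 161.53 y diff -0.47
w37 pitch rad 0.0403 yaw 0.0003 shoulder top 135.09 rail top 161.48 y diff -0.46
```

The pose is the same in both pictures, with pitch about 0.044 rad, yaw 0 and y offset -0.5 mm. The shoulder is at seated height. Handing in.

```bash
python3 -c "
from plant import bot
print(bot.job_done())"
```

```text
the job is handed in; nothing more can be done
None
```

The bracket is hooked in both slots of the grey upright, its tongue is through the spring clip, and the gripper has let go and moved clear. I handed it in at about 29 s of the 64 s allowed.

**First attempt failed.** I gripped at the given grip point, and both claws went in. Pressing down there, 53 mm from the tongue, made the bracket pivot and ride up in the fingers until the claws came out. My samples right after that slip showed only about 9 N, but I could not see the peak force on the upright. I can't rule out that the 40 N limit was briefly passed then.

**Second attempt worked.** I set the bracket back in its rest, re-gripped it on the shoulder almost above the tongue and inserted it again. Pressing down took about 8 N. The force then reversed as the clip pulled the tongue through, and the necks landed with about 8 N.

**Last checks after release:**

| Check | Result |
|---|---|
| Seated height | Rail top 64 mm above the grip point, as expected when fully down (measured just before letting go) |
| Sideways | About 0.5 mm off the slot centre line |
| Square to the upright | About 0 rad off |
| Upright | About 0.044 rad nose-down sag (limit 0.1) |
| At rest | Same pose in two pictures 0.8 s apart |
| Robot | Touching nothing |
| Kitchen things | Never touched as far as I saw; I did not measure them again at the end |

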